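# Thread the bag hanger on the bent hanging rail and slide it to the filling stop

### The job

Get the hanging rail ready for the next infusion bag: take the hanger with the double-pronged hook off its parking peg, thread its ring over the free tip of the bent rail and slide it along the rod, round all the corners, until it is right up against the stop collar at the post; let go and leave it hanging there. Leave the other hanger on its peg, and do not push or knock over anything else on the worktop.

Things in the scene. Friction and masses are not known exactly. Their poses are not given: they have to be found in the camera images.
- rail: Bent hanging rail, fixed: a bare steel rod, 8 mm in diameter, bent in one level plane, its axis 120 mm above the worktop. It runs straight from its free tip to corners 1, 2 and 3, then to the stop; only the far end is held, by a post on a foot plate beyond the stop (top 135 mm high). Origin on the worktop amid the rail, z up; y runs along the legs tip - corner 1 and corner 2 - corner 3.
- rail_tip (a point): Round free end of the rail, on the rod axis; own (x, y) = (30, -170) mm in the rail's axes. The ring goes on here. Beware: wall cabinets hang over the back of the worktop (front at about x = 0.6 m, underside 0.58 m high), so lift no higher than needed there, and a balance (base under 60 mm high at its front) stands just behind the tip.
- rail_corner1 (a point): First corner: where the axes of the straight legs would meet, (30, -70) mm in the rail's axes; the rod rounds it on the inside with a 25 mm bend radius, as at each corner.
- rail_corner2 (a point): Second corner, likewise, (-45, 0) mm in the rail's axes.
- rail_corner3 (a point): Third corner, likewise, (-45, 95) mm in the rail's axes. The last leg runs from here to the stop.
- stop: Stop collar near the post, 24 mm in diameter. Origin on the rod axis at the face that the ring must come against, (25, 165) mm in the rail's axes; its x axis points from the face along the rod back towards corner 3, z is up.
- rack: Parking rack, fixed: 75 x 150 mm foot plate, two posts, cross bar (top 131 mm high, peg-side face at own x = +16 mm). Origin on the worktop, z up. Two level pegs, 8 mm in diameter, stick out to its own -x at own y = -45 and +45 mm, axes 120 mm high; each ends in an 11 mm ball whose end is at own x = -42 mm.
- hook_hanger_hole (a point): Hole centre of the bag hanger with the double-pronged (anchor) hook below, hanging on one of the pegs; rigid, about 0.12 kg. Own x: hole axis; z up. Ring: hole 20 mm, outside 32 mm, 12 mm thick along x. The hook reaches 54 mm below the hole centre and 27 mm to each side along y. Hanging free, the hole's top rests on the rod: hole centre 6 mm under the rod axis.
- hook_hanger_tab (a point): Centre of the hooked hanger's grip tab, upright above the ring on a 10 mm neck, 38 mm above the hole centre; the tab is 24 mm long along own x, 12 mm thick along own y, and reaches from 24 to 52 mm above the hole centre.
- eye_hanger_hole (a point): Hole centre of a second hanger, on the other peg, which is to stay there: same ring and tab, but a closed triangular wire eye below in place of the hook. Axes likewise.
- dropper: Bystander, loose: a brown glass dropper bottle with a rubber bulb, 42 mm wide, 134 mm tall, stands robot-side of the rail's first leg. Origin under its centre on the worktop.
- amber_bottle: Bystander, loose: a brown glass bottle with screw cap, 48 mm wide, 100 mm tall, stands in the bay between the rail's slanting legs. Origin under its centre on the worktop.
- beaker: Bystander, loose: a small plastic beaker, 55 mm wide, 70 mm tall, stands beside the rail's last leg. Origin under its centre on the worktop.
- small_jar: Bystander, loose: a small ointment jar, 45 mm wide, 40 mm tall, stands under the rail's third leg. Origin under its centre on the worktop.
- cylinder: Bystander, loose: a measuring cylinder with hexagonal foot, 56 mm wide at the foot, 176 mm tall, stands between rack and rail, nearer the robot. Origin under its centre on the worktop.
- wash_bottle: Bystander, loose: a squeeze bottle with bent spout, 102 x 62 mm, 186 mm tall, stands to the left of the rail. Origin under its centre on the worktop.
Mind the look-alikes: they are no part of the job. Leave any yellow look-alike of the part that bears hook_hanger_hole alone.

How it is judged:
On the way, in this order (a step that is already met when the one before it is completed fails the run):
1. the hanger's ring is threaded on the first leg of the rail, past the tip (x of hook_hanger_hole in the frame of rail between 0.021 and 0.039 m and y of hook_hanger_hole in the frame of rail between -0.16 and -0.07 m and z of hook_hanger_hole in the frame of rail between 0.106 and 0.13 m), for 0.05 s.
2. the ring has come round two corners to the third leg (x of hook_hanger_hole in the frame of rail between -0.054 and -0.036 m and y of hook_hanger_hole in the frame of rail between 0.012 and 0.085 m and z of hook_hanger_hole in the frame of rail between 0.106 and 0.13 m), for 0.05 s.
At the end, for the whole second after the job is handed in: The hooked hanger hangs released and at rest on the rail's last leg, upright within 20 degrees, its ring within 5 mm of touching the stop collar and turned with the rod within 23 degrees; the other hanger is within 30 mm of where it hung, and every bystander stands within 25 mm of where it stood (x of hook_hanger_hole in the frame of stop between 0.003 and 0.011 m and y of hook_hanger_hole in the frame of stop between -0.008 and 0.008 m and z of hook_hanger_hole in the frame of stop between -0.012 and 0.004 m and angle between the x axis of hook_hanger_hole and the x axis of stop, either way round below 0.4 rad and angle between hook_hanger_hole's own z axis and vertical below 0.35 rad and linear speed of hook_hanger below 0.03 m/s and distance of eye_hanger_hole from where it was at the start of the episode below 0.03 m and angle between each of dropper, amber_bottle, beaker, small_jar, cylinder, wash_bottle's own z axis and vertical below 0.4 rad and distance of each of dropper, amber_bottle, beaker, small_jar, cylinder, wash_bottle from where it was at the start of the episode below 0.025 m).
It fails at once if the other hanger is moved more than 30 mm from where it hung (distance of eye_hanger_hole from where it was at the start of the episode above 0.03 m).
It fails at once if a bystander is pushed more than 25 mm (distance of any of dropper, amber_bottle, beaker, small_jar, cylinder, wash_bottle from where it was at the start of the episode above 0.025 m).
It fails at once if a bystander is knocked over (angle between any of dropper, amber_bottle, beaker, small_jar, cylinder, wash_bottle's own z axis and vertical above 0.4 rad).
It also fails if it takes over 64 s, if anything falls off the work surface, if the arm or the gripper's body presses on something with over 40 N, if the wrist force passes 120 N, or if a joint passes its speed limit or range.

### The arm

A 7-joint arm with a two-finger parallel gripper is mounted at the origin on a cart in front of the work surface, level with it; the furniture and walls round the work are solid. World frame = base frame: x ahead of the robot, y to its left, z up, the work surface at z = 0. Lengths are in m, angles in rad, forces in N, time in s.
With the tool pointing down it reaches from about 0.4 to 0.85 m from the base axis. Payload 10.4 kg.
Tool frame: the origin (TCP) lies at the very end of the fingers, on their centre line; the grasp point (between the pads) lies 19 mm behind it; z points along the fingers, y is the direction in which the jaws open and shut (so a half turn about z gives the same grasp; the last joint's range is limited). The gripper opens to 87 mm and grips with 3 to 60 N. Pads are 19 mm wide; open, the fingers measure 117 mm over their backs; the gripper's body (75 mm by 190 mm) begins 51 mm behind the grasp point.
Start: joints at [-1.331, 0.332, -0.065, 1.46, 0.022, 1.35, -0.088], TCP at [0.162, 0.604, 0.223] pointing down, gripper open.
Joint ranges: [-2.6, 2.6], [-0.5, 2.12], [-1.47, 1.34], [0.16, 2.42], [-1.27, 4.41], [0.06, 2.06], [-2.6, 2.6]. Speed limits (rad/s): [2.22, 2.22, 2.79, 2.79, 3.14, 3.14, 3.14].

### API

Orientations are given as a unit quaternion [x, y, z, w].
In Python, from workcell import env, get_image, camera_info, models gives the robot as it stands. The module is installed in compiled form; this text tells all that it offers.
- The arm moves only by the tool move_arm, never from a script. Its arguments are lists of equal length, an entry for each row: "hand": the opening, from 0 (shut) to 1 (fully open); "travel": the shift along the world's x, y, z in m, a list of three; "spin": the turn about the world's z in degrees. In form: {"hand": [hand, ...], "travel": [[x, y, z], ...], "spin": [spin, ...]}. A call has 1 to 8 rows; each row is the pose to reach, as a shift and turn from the pose commanded when the call began; what a row does not reach only later rows make up. A row lasts 1/12 s, in which the tool goes at most 41.7 mm and 7.16 degrees, less where a joint would pass 70% of its speed; a pose out of reach is approached as far as the arm can. A call with a gripper value outside its range is refused whole. The fingers move at their own pace and stop on an object; "force" is the grip in N (left out, the last holds). Time passes only in rows, so rows that repeat a pose let the fingers close. It gives the time, the measured TCP pose, the force and the opening at its end, in the units of the state.
- env.get_obs(): the state, without advancing time (a new reading comes with each control period).
- get_image(name): name is "scene" or "side" or "wrist"; returns the picture (400x640x3 uint8, red, green, blue); there is no depth.
- camera_info(name): a dict with "mtx" (3x3 intrinsics, pixels), "origin" and "orientation" of the camera in the world. Camera axes: x right, y down, z forward; pixel columns grow to the right and rows downward; lengths in m; the calibration is good to about 2 mm. A picture is of the moment at which its call begins: read the wrist's pose just before it. camera_info takes no time and is no camera call; for the wrist camera it gives the pose at the moment of the call.
- env.sign_off(): hands the job in, once; it reports no verdict.
Trained networks look in the newest picture that a camera, given by its name, has taken for a name from the list of things; names that differ only in an ending like _2 or _b are one class to them, and where a whole thing is asked for, a point or a joint stands for the part that bears it (a point fixed in the world has none). Each returns a list of dicts, best first, with "p" (0 to 1); they miss things now and then, are a little off and sometimes report something else, mostly with a low value. They report only what shows in the picture. A call takes as long as a camera call. They do not tell look-alikes from the thing itself.
- models.outline_of(camera, label): "mask" (400x640 bool, what is visible of it) and "rect" ([left, top, right, bottom] in pixels, round what is visible of it).
The state is a dict: "time_s": time; "qpos": joint angles; "joint_vel": joint speeds; "joint_torque": joint torques, N m; "tcp_pos": TCP position; "orientation": TCP orientation; "contact_force": force on the tool from outside, world axes, zero at the start; "moment": the same for the moment, N m; "finger_gap": opening from 0.0 (shut) to 1.0 (fully open).
Only numpy, scipy, OpenCV 4.12 (cv2) and the standard library are available. Lean on these libraries where they do the work, as an engineer would, in place of code of your own. Each camera call takes 0.05 s, during which the arm holds its last target.

## Working session

There is one attempt and no reset: what is moved stays moved. The work goes in short steps, Python scripts to look and compute and a tool call to move; the robot and the scene stay as the last step left them, time stands still between calls to the robot, and variables do not carry over. Pictures are saved under pics/ and viewed, and the job is handed in when it is done.

Besides the shell and the picture viewer there is one more tool, called after "Request:" by a JSON object that holds its "name" and its "arguments". move_arm: Moves the arm, as the interface text tells. Its arguments: {"type":"object","properties":{"hand":{"type":"array","items":{"type":"number"}},"travel":{"type":"array","items":{"type":"array","items":{"type":"number"}}},"spin":{"type":"array","items":{"type":"number"}},"force":{"type":"number"}},"required":["hand","travel","spin"]}

```bash
mkdir -p pics
cat > h.py <<'E'
import numpy as np, cv2
from workcell import env,get_image,camera_info,models
from scipy.spatial.transform import Rotation as R
def snap(cam,name):
    im=get_image(cam); cv2.imwrite(f'pics/{name}.png',im[:,:,::-1]); return im
def cam(c):
    i=camera_info(c); K=np.array(i['mtx']); o=np.array(i['origin']); q=np.array(i['orientation'])
    Rm=R.from_quat(q).as_matrix() if q.size==4 else q
    return K,o,Rm
def proj(c,P):
    K,o,Rm=cam(c); p=(np.atleast_2d(P)-o)@Rm; u=p@K.T; return u[:,:2]/u[:,2:]
def ray(c,uv):
    K,o,Rm=cam(c); d=Rm@np.linalg.inv(K)@np.array([uv[0],uv[1],1.]); return o,d/np.linalg.norm(d)
def atz(c,uv,z):
    o,d=ray(c,uv); return o+d*(z-o[2])/d[2]
def tri(obs):
    A=np.zeros((3,3));b=np.zeros(3)
    for c,uv in obs:
        o,d=ray(c,uv);M=np.eye(3)-np.outer(d,d);A+=M;b+=M@o
    return np.linalg.solve(A,b)
E
python3 - <<'E'
from h import *
print(env.get_obs())
for c in('scene','side','wrist'):
    snap(c,c+'0'); print(c,camera_info(c))
E
```

```text
{'time_s': 0.0, 'qpos': array([-1.3306282 ,  0.33283062, -0.06469627,  1.46098639,  0.02160325,
        1.34988827, -0.08846603]), 'joint_vel': array([-1.01068155e-03, -1.17152486e-03, -2.58609884e-04,  4.69276648e-05,
        5.09489908e-04,  8.10245848e-04, -4.95251893e-04]), 'joint_torque': array([-3.61923403e-04, -6.23270631e+01,  2.44940375e-02, -3.89876103e+01,
       -6.12939592e-02,  3.99392203e-02,  1.20114555e-04]), 'tcp_pos': array([0.16225185, 0.60315446, 0.22175817]), 'orientation': array([ 1.30980052e-01,  9.91384751e-01, -7.06225735e-04, -5.67856205e-05]), 'contact_force': array([ 0.48165811, -0.68859365,  0.27160965]), 'moment': array([-0.02569021,  0.00213974,  0.00466801]), 'finger_gap': 1.002739845721056}
scene {'mtx': array([[450.12235265,   0.        , 320.12179118],
       [  0.        , 450.12235265, 201.47310289],
       [  0.        ,   0.        ,   1.        ]]), 'origin': array([-0.03121139, -0.94288073,  0.89141712]), 'orientation': array([ 0.86665652, -0.2105489 ,  0.10408328, -0.44016169])}
side {'mtx': array([[424.1009882 ,   0.        , 317.51205363],
       [  0.        , 424.1009882 , 202.54345819],
       [  0.        ,   0.        ,   1.        ]]), 'origin': array([0.36401393, 1.25615019, 0.82693509]), 'orientation': array([-0.03345822,  0.86608094, -0.49872637,  0.00750741])}
wrist {'mtx': array([[289.67937203,   0.        , 317.76797701],
       [  0.        , 289.67937203, 197.48389537],
       [  0.        ,   0.        ,   1.        ]]), 'origin': array([0.0888537 , 0.6225107 , 0.38340637]), 'orientation': array([0.7861112 , 0.60242277, 0.08422274, 0.10964726])}
```

View pics/scene0.png

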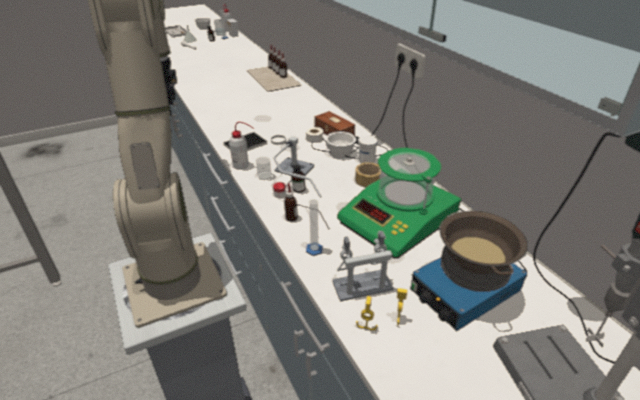

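View pics/side0.png

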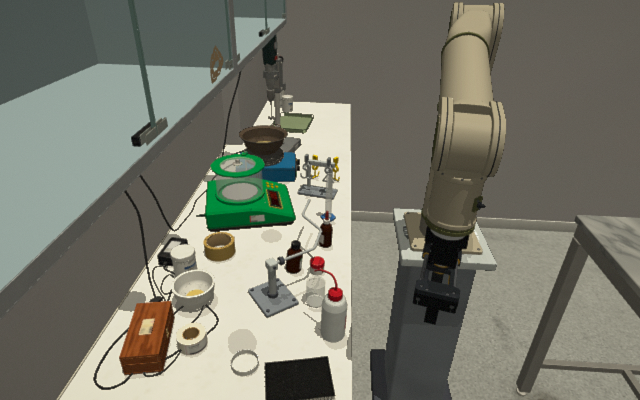

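View pics/wrist0.png

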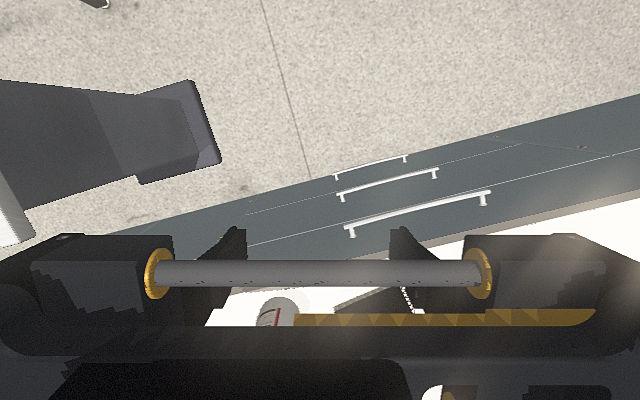

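Run:
```python
import cv2
a=cv2.imread('pics/scene0.png')
cv2.imwrite('pics/s0a.png',cv2.resize(a[220:335,300:440],None,fx=5.6,fy=5.2,interpolation=cv2.INTER_CUBIC)[:600,:800])
cv2.imwrite('pics/s0b.png',cv2.resize(a[110:260,220:360],None,fx=4,fy=4,interpolation=cv2.INTER_CUBIC)[:600,:800])
b=cv2.imread('pics/side0.png')
cv2.imwrite('pics/d0b.png',cv2.resize(b[140:340,230:370],None,fx=3,fy=3,interpolation=cv2.INTER_CUBIC)[:600,:800])
```

```text
(no output)
```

View pics/s0a.png

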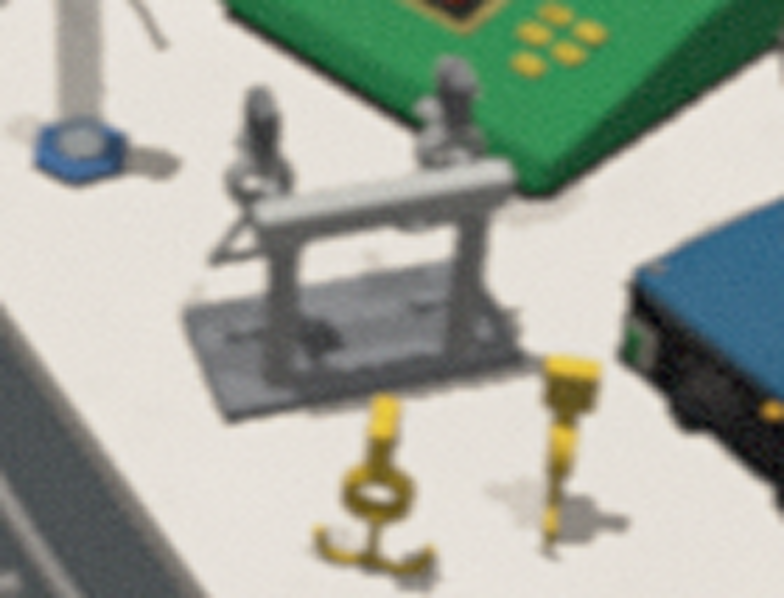

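View pics/s0b.png

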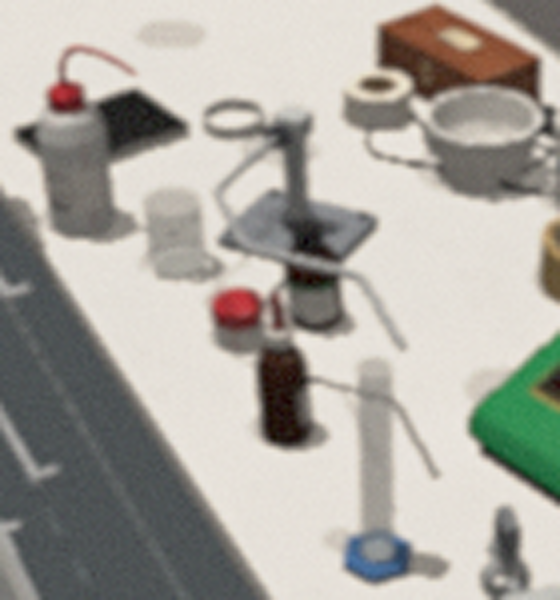

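View pics/d0b.png

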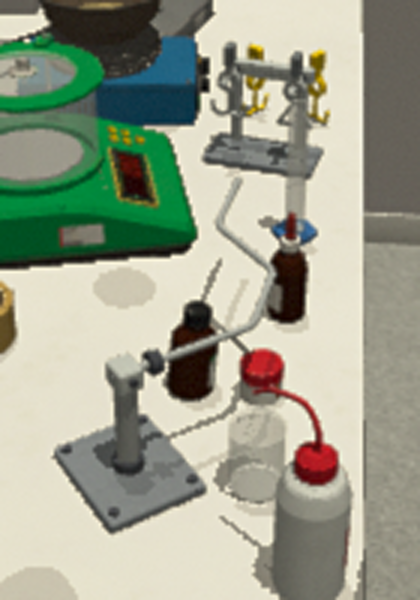

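Run:
```python
from h import *
from scipy.optimize import least_squares
own=np.array([[30,-170],[30,-70],[-45,0],[-45,95],[25,165]])/1000
S={'side':[(309,200),(303.3,214),(320.7,230),(315,247.3),(282,261)],'scene':[(321.2,196.8),(308,177.5),None,(274,157.5),(289,143)]}
for c in S:
    for i,p in enumerate(S[c]):
        if p: print(c,i,atz(c,p,.12).round(3))
def w(p): 
    c,s=np.cos(p[2]),np.sin(p[2]); P=own@np.array([[c,s],[-s,c]])+p[:2]; return np.c_[P,np.full(5,.12)]
def f(p,full=False):
    r=[]
    for c in S:
        u=proj(c,w(p))
        r+=[u[i]-S[c][i] for i in range(5) if S[c][i]]
    return np.concatenate(r)
for y0 in(0,.5,-.5):
    s=least_squares(f,[.6,.1,y0],loss='soft_l1'); print(s.x,s.cost)
print(f(s.x).round(1).reshape(-1,2)); print(w(s.x).round(3))
# hangers: tab tops
def hh(a,b): print(tri([('scene',a),('side',b)]).round(3))
for c in('scene','side'):
  for l in('hook_hanger_hole','eye_hanger_hole','rack'):
    for d in models.outline_of(c,l)[:4]: print(c,l,round(d['p'],2),np.array(d['rect']).round(0),end=' ')
    print()
```

```text
side 0 [0.459 0.027 0.12 ]
side 1 [0.469 0.118 0.12 ]
side 2 [0.409 0.203 0.12 ]
side 3 [0.42  0.292 0.12 ]
side 4 [0.503 0.361 0.12 ]
scene 0 [0.46  0.015 0.12 ]
scene 1 [0.471 0.126 0.12 ]
scene 3 [0.423 0.289 0.12 ]
scene 4 [0.508 0.357 0.12 ]
[ 0.45380392  0.19423477 -0.15074439] 6.40481533741076
[ 0.45380392  0.19423477 -0.15074438] 6.404815337411033
[ 0.45380392  0.19423477 -0.15074439] 6.40481533741076
[[ 0.4 -0.8]
 [-1.2  0.4]
 [-0.  -0.4]
 [-1.4  0.6]
 [ 0.5 -1.8]
 [-1.5 -1. ]
 [ 1.5  0.7]
 [-0.5 -0.8]
 [-0.9  0.8]]
[[0.458 0.022 0.12 ]
 [0.473 0.121 0.12 ]
 [0.409 0.201 0.12 ]
 [0.424 0.295 0.12 ]
 [0.503 0.354 0.12 ]]
scene hook_hanger_hole 0.81 [353. 294. 378. 330.] scene hook_hanger_hole 0.67 [401. 290. 406. 324.] scene hook_hanger_hole 0.44 [375. 230. 387. 253.] 
scene eye_hanger_hole 0.76 [337. 236. 354. 273.] 
scene rack 0.83 [335. 241. 396. 300.] 
side hook_hanger_hole 0.42 [315. 154. 316. 168.] 
side eye_hanger_hole 0.58 [323. 157. 334. 181.] side eye_hanger_hole 0.29 [310. 256. 324. 273.] 
side rack 0.82 [297. 159. 338. 200.]
```

Run:
```python
from h import *
H=dict(dropper=.134,amber_bottle=.1,beaker=.07,small_jar=.04,cylinder=.176,wash_bottle=.186,rack=.13)
o=np.array([.4538,.19423]);a=-.1507
for l in H:
    ob=[]
    for c in('scene','side'):
        ds=models.outline_of(c,l)
        if ds:
            r=ds[0]['rect'];u=((r[0]+r[2])/2,(r[1]+r[3])/2);ob.append((c,u))
            P=atz(c,u,H[l]/2); 
            d=P[:2]-o; own=[np.cos(a)*d[0]+np.sin(a)*d[1],-np.sin(a)*d[0]+np.cos(a)*d[1]]
            print(l,c,round(ds[0]['p'],2),np.round(r),P.round(3),'own',np.round(own,3))
    if len(ob)==2: print('   tri',tri(ob).round(3))
```

```text
dropper scene 0.55 [284. 187. 296. 221.] [0.392 0.092 0.067] own [-0.046 -0.11 ]
dropper side 0.75 [320. 213. 332. 249.] [0.394 0.127 0.067] own [-0.049 -0.075]
   tri [0.396 0.107 0.054]
amber_bottle scene 0.86 [294. 161. 310. 194.] [0.498 0.234 0.05 ] own [0.038 0.046]
amber_bottle side 0.63 [285. 242. 301. 273.] [0.486 0.251 0.05 ] own [0.023 0.061]
   tri [0.494 0.24  0.044]
beaker scene 0.72 [255. 157. 273. 182.] [0.411 0.364 0.035] own [-0.068  0.162]
beaker side 0.91 [306. 276. 327. 305.] [0.409 0.372 0.035] own [-0.071  0.169]
   tri [0.411 0.368 0.032]
small_jar scene 0.45 [272. 184. 287. 196.] [0.415 0.24  0.02 ] own [-0.045  0.039]
small_jar side 0.75 [310. 257. 324. 272.] [0.416 0.241 0.02 ] own [-0.044  0.04 ]
   tri [0.416 0.24  0.02 ]
cylinder scene 0.76 [308. 201. 325. 256.] [ 0.4   -0.073  0.088] own [-0.014 -0.272]
cylinder side 0.66 [322. 171. 336. 223.] [ 0.394 -0.057  0.088] own [-0.022 -0.258]
   tri [ 0.398 -0.069  0.083]
wash_bottle scene 0.61 [235. 124. 249. 171.] [0.365 0.45  0.093] own [-0.126  0.24 ]
wash_bottle side 0.83 [321. 279. 348. 343.] [0.358 0.506 0.093] own [-0.142  0.294]
   tri [0.366 0.483 0.074]
rack scene 0.83 [335. 241. 396. 300.] [ 0.447 -0.256  0.065] own [ 0.061 -0.446]
rack side 0.82 [297. 159. 338. 200.] [ 0.448 -0.233  0.065] own [ 0.058 -0.423]
   tri [ 0.45  -0.25   0.057]
```

Request:
{"name": "move_arm", "arguments": {"hand": [1,1,1,1,1,1,1,1], "travel": [[0.02,-0.03,0.03],[0.04,-0.06,0.06],[0.06,-0.09,0.09],[0.08,-0.12,0.12],[0.1,-0.15,0.14],[0.12,-0.19,0.14],[0.14,-0.22,0.14],[0.16,-0.25,0.14]], "spin": [-7,-14,-21,-28,-35,-42,-49,-56]}}

```text
time_s: 1.82
tcp_pos: [0.3178, 0.36, 0.3636]
orientation: [0.583, 0.812, 0.001, -0.0]
contact_force: [1.1, 0.1, 0.1]
finger_gap: 1.002
```

Request:
{"name": "move_arm", "arguments": {"hand": [1,1,1,1,1,1,1,1], "travel": [[0.01,-0.035,0],[0.02,-0.07,0],[0.02,-0.105,0],[0.02,-0.145,0],[0.02,-0.18,0],[0.02,-0.22,0],[0.02,-0.26,0],[0.02,-0.3,0]], "spin": [-7,-14,-19,-19,-19,-19,-19,-19]}}

```text
time_s: 2.48
tcp_pos: [0.3368, 0.0595, 0.3624]
orientation: [0.707, 0.707, 0.0, -0.0]
contact_force: [0.7, 0.0, 0.3]
finger_gap: 0.997
```

Run:
```python
from h import *
o=env.get_obs();print(o['tcp_pos'],o['qpos'],R.from_quat(o['orientation']).as_matrix()[:,1])
snap('wrist','w1');print(cam('wrist'))
```

```text
[0.33678641 0.05954509 0.36242359] [-0.90261436 -0.43158304  0.40247664  1.86280334  0.16494357  1.67731761
 -0.51669425] [ 9.99999535e-01 -8.80470801e-04  3.93259330e-04]
(array([[289.67937203,   0.        , 317.76797701],
       [  0.        , 289.67937203, 197.48389537],
       [  0.        ,   0.        ,   1.        ]]), array([0.33705586, 0.12680375, 0.52470167]), array([[ 0.9999579 , -0.00905437, -0.00148683],
       [-0.0091188 , -0.96262271, -0.27069238],
       [ 0.00101969,  0.27069454, -0.96266475]]))
```

View pics/w1.png

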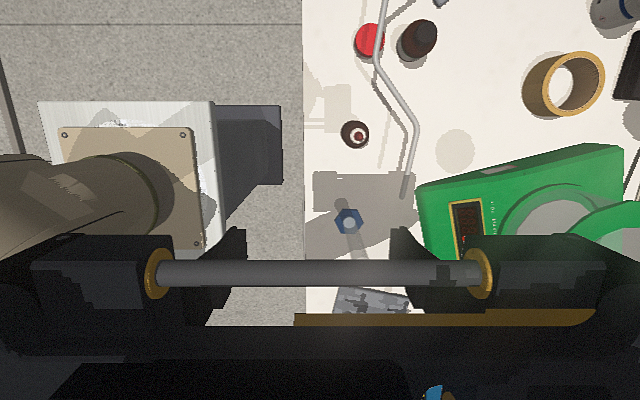

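Request:
{"name": "move_arm", "arguments": {"hand": [1,1,1,1,1,1,1,1], "travel": [[0.02,-0.035,0],[0.04,-0.07,0],[0.055,-0.105,0],[0.07,-0.145,0],[0.08,-0.18,0],[0.09,-0.22,0],[0.1,-0.26,0],[0.1,-0.29,0]], "spin": [0,0,0,0,0,0,0,0]}}

```text
time_s: 3.2
tcp_pos: [0.4373, -0.2318, 0.3631]
orientation: [0.708, 0.706, 0.0, 0.001]
contact_force: [0.8, 0.3, -0.7]
finger_gap: 1.001
```

Run:
```python
from h import *
o=env.get_obs();print(o['tcp_pos'],o['qpos'])
snap('wrist','w2')
```

```text
[ 0.43732825 -0.23184717  0.3630619 ] [-0.91264119 -0.16031658  1.1990266   1.59357739  0.14987551  1.60373099
  0.28470483]
```

View pics/w2.png

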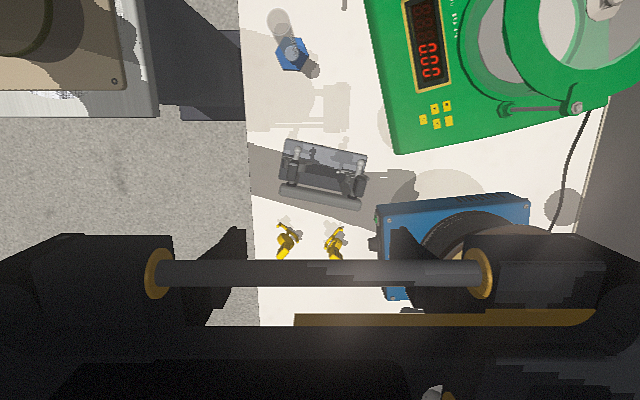

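Run:
```python
import cv2
a=cv2.imread('pics/w2.png')
cv2.imwrite('pics/w2a.png',cv2.resize(a[120:230,260:400],None,fx=5.7,fy=5.4,interpolation=cv2.INTER_CUBIC)[:600,:800])
```

```text
(no output)
```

View pics/w2a.png

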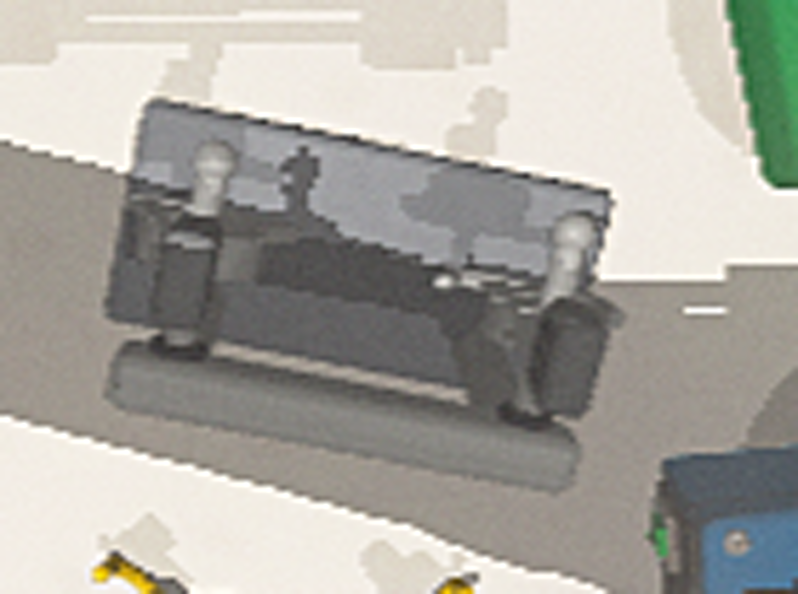

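Run:
```python
from h import *
f=lambda x,y:(260+x/5.7,120+y/5.4)
L=atz('wrist',f(215,158),.12);Rr=atz('wrist',f(578,235),.12);print(L,Rr,np.linalg.norm(L-Rr))
d=(Rr-L)[:2];yaw=np.arctan2(d[1],d[0]);print('line yaw deg',np.degrees(yaw))
# own y dir: pegs to own -x ; -x = toward +y world
for p in [(548,300),(608,308),(592,415),(530,408),(573,358)]: print(atz('wrist',f(*p),.166).round(4))
for p in [(160,240),(215,240),(210,345),(155,340)]: print('eye',atz('wrist',f(*p),.166).round(4))
for p in [(115,355),(580,440)]: print('bar',atz('wrist',f(*p),.125).round(4))
```

```text
[ 0.40749186 -0.20848383  0.12      ] [ 0.4963499  -0.22935105  0.12      ] 0.0912753686630229
line yaw deg -13.215740100296681
[ 0.4832 -0.237   0.166 ]
[ 0.4965 -0.239   0.166 ]
[ 0.4938 -0.265   0.166 ]
[ 0.4798 -0.2631  0.166 ]
[ 0.4891 -0.251   0.166 ]
eye [ 0.398  -0.2219  0.166 ]
eye [ 0.41   -0.2221  0.166 ]
eye [ 0.4082 -0.2469  0.166 ]
eye [ 0.396  -0.2456  0.166 ]
bar [ 0.3815 -0.2589  0.125 ]
bar [ 0.4978 -0.2836  0.125 ]
```

Run:
```python
from h import *
print('pot near rim',tri([('scene',(441,240)),('side',(287,135))]))
print('pot centre',tri([('scene',(483,240)),('side',(263,133))]))
print('lid centre',tri([('scene',(408,164)),('side',(237,164))]))
print('lid near',tri([('scene',(378,164)),('side',(263,165))]))
print(env.get_obs()['qpos'])
```

```text
pot near rim [ 0.58132545 -0.36188158  0.19518505]
pot centre [ 0.68421512 -0.39695805  0.18356709]
lid centre [ 0.71330501 -0.05349883  0.2001635 ]
lid near [ 0.62012812 -0.03162663  0.21297009]
[-0.91177885 -0.15870123  1.21169463  1.59156812  0.14980338  1.60334122
  0.29044777]
```

Run:
```python
import cv2
a=cv2.imread('pics/scene0.png')
cv2.imwrite('pics/s0c.png',cv2.resize(a[130:330,330:540],None,fx=3,fy=3,interpolation=cv2.INTER_CUBIC))
```

```text
(no output)
```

View pics/s0c.png

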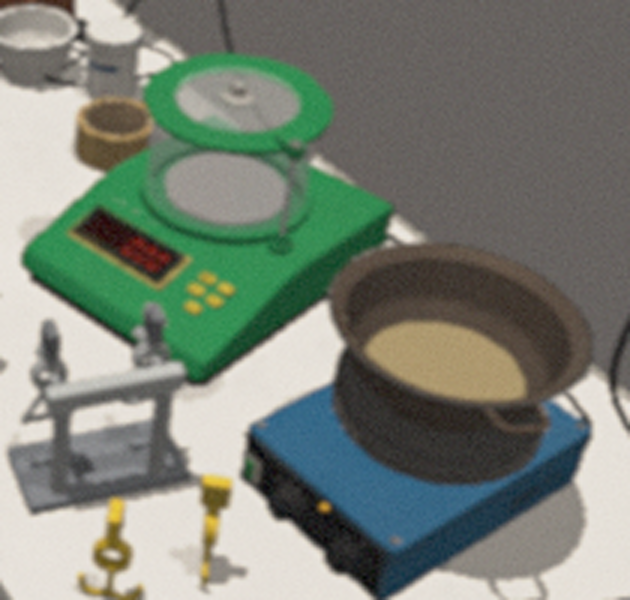

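Request:
{"name": "move_arm", "arguments": {"hand": [1,1,1,1], "travel": [[0.02,0,-0.03],[0.04,-0.005,-0.06],[0.052,-0.01,-0.09],[0.052,-0.01,-0.09]], "spin": [-6,-12,-13,-13]}}

```text
time_s: 3.58
tcp_pos: [0.4905, -0.237, 0.2679]
orientation: [0.783, 0.622, -0.002, -0.001]
contact_force: [-0.4, 1.0, -0.5]
finger_gap: 0.998
```

Run:
```python
from h import *
o=env.get_obs();print(o['tcp_pos'],o['qpos'],R.from_quat(o['orientation']).as_matrix()[:,1])
snap('wrist','w3')
```

```text
[ 0.49050247 -0.23703639  0.26793227] [-0.68944031  0.27689909  1.27048417  1.64838276 -0.26345285  1.4179067
  0.38262121] [ 0.97384893 -0.22715748 -0.00421231]
```

View pics/w3.png

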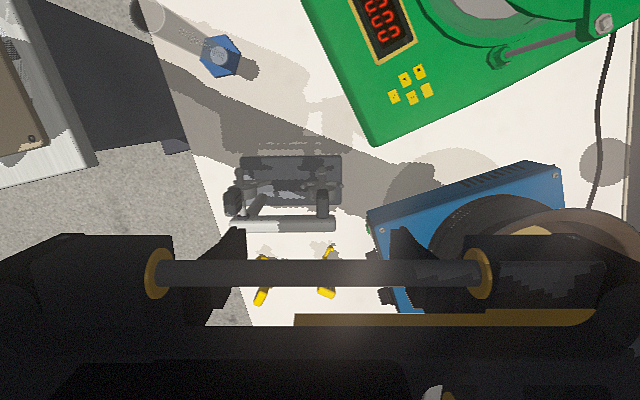

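Run:
```python
import cv2
a=cv2.imread('pics/w3.png')
cv2.imwrite('pics/w3a.png',cv2.resize(a[140:250,210:350],None,fx=5.7,fy=5.4,interpolation=cv2.INTER_CUBIC)[:600,:800])
```

```text
(no output)
```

View pics/w3a.png

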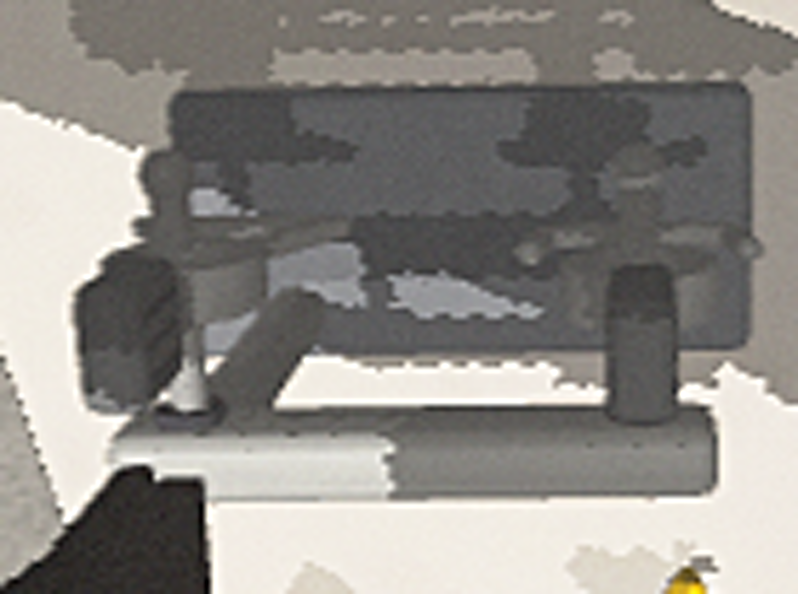

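Run:
```python
from h import *
f=lambda x,y:(210+x/5.7,140+y/5.4)
L=atz('wrist',f(168,175),.12);Rr=atz('wrist',f(639,168),.12);print(L,Rr,np.linalg.norm(L-Rr))
d=(Rr-L)[:2];print('line yaw deg',np.degrees(np.arctan2(d[1],d[0])))
for p in [(612,312),(677,312),(677,418),(607,418)]: print(atz('wrist',f(*p),.166).round(4))
a=atz('wrist',f(115,450),.131);b=atz('wrist',f(715,450),.131);print(a,b,np.degrees(np.arctan2((b-a)[1],(b-a)[0])))
o=env.get_obs();print(o['tcp_pos'])
```

```text
[ 0.40848979 -0.20354279  0.12      ] [ 0.49591421 -0.22230684  0.12      ] 0.08941543152469403
line yaw deg -12.11371174146328
[ 0.4875 -0.2375  0.166 ]
[ 0.498  -0.2399  0.166 ]
[ 0.4937 -0.2591  0.166 ]
[ 0.4822 -0.2564  0.166 ]
[ 0.38503785 -0.25416543  0.131     ] [ 0.49761702 -0.28005454  0.131     ] -12.95077973758049
[ 0.48954443 -0.23735588  0.26701232]
```

Request:
{"name": "move_arm", "arguments": {"hand": [1,1,1,1,1,1,1], "travel": [[0,-0.006,-0.02],[0,-0.012,-0.045],[0,-0.012,-0.07],[0,-0.012,-0.095],[0,-0.012,-0.12],[0,-0.012,-0.132],[0,-0.012,-0.132]], "spin": [0,0,0,0,0,0,0]}}

```text
time_s: 4.22
tcp_pos: [0.4883, -0.2496, 0.1392]
orientation: [0.783, 0.622, -0.0, -0.001]
contact_force: [-0.0, -0.2, 1.0]
finger_gap: 0.997
```

Run:
```python
from h import *
snap('wrist','w4');o=env.get_obs();print(o['tcp_pos'],o['qpos'],R.from_quat(o['orientation']).as_matrix()[:,1],o['contact_force'])
import cv2
a=snap('side','d4')[:,:,::-1];cv2.imwrite('pics/d4a.png',cv2.resize(a[90:230,230:370],None,fx=4,fy=4,interpolation=cv2.INTER_CUBIC))
```

```text
[ 0.48895914 -0.25025293  0.14084304] [-0.53524404  0.40969351  1.1439042   1.81111939 -0.40245631  1.1832548
  0.50736667] [ 9.74216033e-01 -2.25616453e-01 -5.80554572e-04] [-0.09266233 -0.21452944  0.20462683]
```

View pics/w4.png

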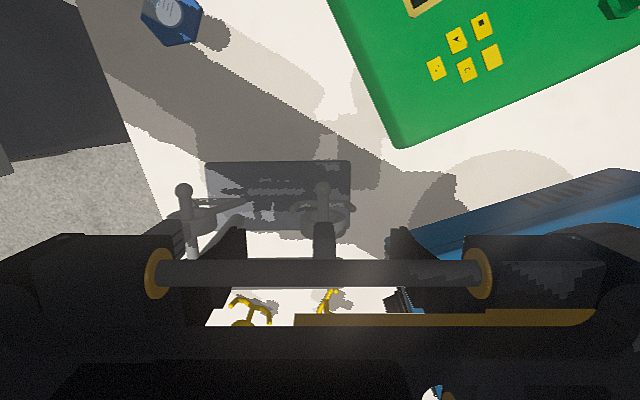

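View pics/d4a.png

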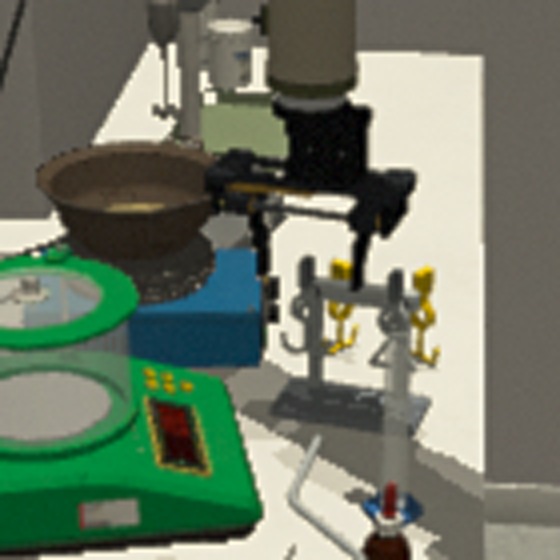

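Request:
{"name": "move_arm", "arguments": {"hand": [1,0,0,0,0,0,0,0], "travel": [[0.001,0,-0.005],[0.001,0,-0.005],[0.001,0,-0.005],[0.001,0,-0.005],[0.001,0,-0.005],[0.001,0,-0.005],[0.001,0,-0.005],[0.001,0,-0.005]], "spin": [0,0,0,0,0,0,0,0], "force": 25}}

```text
time_s: 4.98
tcp_pos: [0.4902, -0.2505, 0.1354]
orientation: [0.783, 0.622, 0.0, 0.0]
contact_force: [0.0, 0.8, 0.1]
finger_gap: 0.553
```

Request:
{"name": "move_arm", "arguments": {"hand": [0,0,0,0], "travel": [[0,0,0],[0,0,0],[0,0,0],[0,0,0]], "spin": [0,0,0,0]}}

```text
time_s: 5.32
tcp_pos: [0.4902, -0.2505, 0.1354]
orientation: [0.783, 0.622, 0.0, 0.0]
contact_force: [0.1, -0.1, 0.3]
finger_gap: 0.25
```

Request:
{"name": "move_arm", "arguments": {"hand": [0,0,0,0], "travel": [[0,0,0],[0,0,0],[0,0,0],[0,0,0]], "spin": [0,0,0,0]}}

```text
time_s: 5.65
tcp_pos: [0.4902, -0.2505, 0.1354]
orientation: [0.783, 0.622, 0.0, 0.0]
contact_force: [-1.0, -0.2, -0.2]
finger_gap: 0.139
```

Run:
```python
from h import *
snap('wrist','w5');o=env.get_obs();print(o['tcp_pos'],o['finger_gap'],o['contact_force'])
```

```text
[ 0.49016227 -0.25047263  0.13537856] 0.13514304453556691 [-0.61312327 -0.9840449  -0.27336564]
```

View pics/w5.png

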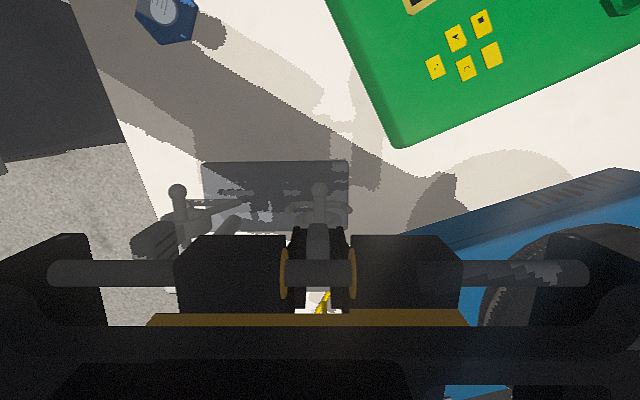

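Run:
```python
from h import *
for p in [(396,148),(330,0)]: print(atz('wrist',p,.05))
```

```text
[ 0.56447849 -0.21854123  0.05      ]
[ 0.53357733 -0.09957043  0.05      ]
```

Request:
{"name": "move_arm", "arguments": {"hand": [0,0,0,0,0,0], "travel": [[0,0,0.003],[0,0,0.006],[0.002,0.01,0.006],[0.005,0.02,0.006],[0.007,0.03,0.006],[0.007,0.03,0.006]], "spin": [0,0,0,0,0,0], "force": 40}}

```text
time_s: 6.2
tcp_pos: [0.4982, -0.2178, 0.1413]
orientation: [0.782, 0.623, 0.0, -0.0]
contact_force: [0.1, 0.2, -1.4]
finger_gap: 0.135
```

Request:
{"name": "move_arm", "arguments": {"hand": [0,0,0,0,0,0,0], "travel": [[0.002,0.01,0],[0.004,0.018,0],[0.004,0.018,0.01],[0,0.03,0.03],[-0.01,0.05,0.04],[-0.02,0.07,0.04],[-0.025,0.08,0.04]], "spin": [0,0,0,0,2,4,4]}}

```text
time_s: 6.78
tcp_pos: [0.4717, -0.1397, 0.1819]
orientation: [0.76, 0.65, 0.0, -0.0]
contact_force: [0.4, -0.0, -0.6]
finger_gap: 0.131
```

Run:
```python
from h import *
snap('wrist','w6');o=env.get_obs();print(o['tcp_pos'],o['qpos'],o['finger_gap'],o['contact_force'])
a=snap('side','d6')[:,:,::-1];cv2.imwrite('pics/d6a.png',cv2.resize(a[90:290,230:370],None,fx=3,fy=3,interpolation=cv2.INTER_CUBIC))
```

```text
[ 0.47122871 -0.13842423  0.18163697] [-1.00536235  0.09899165  1.28598677  1.90612523 -0.10375409  1.21029891
  0.15959027] 0.13420240370834186 [ 0.16405363 -0.85094646 -0.82306876]
```

View pics/w6.png

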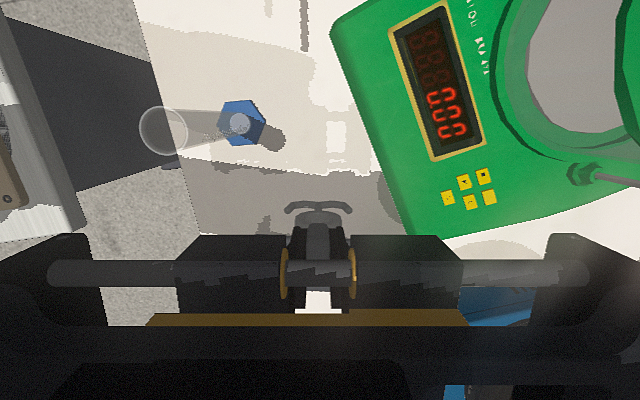

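View pics/d6a.png

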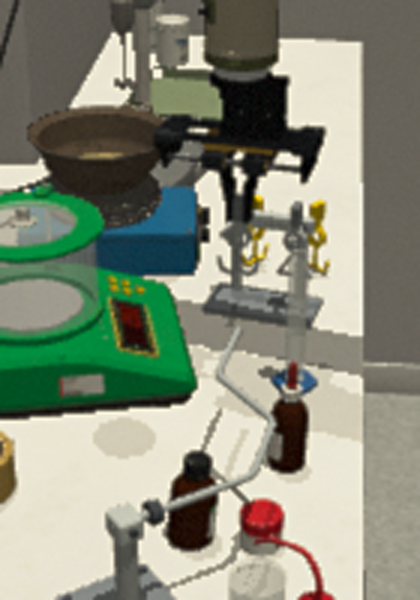

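Request:
{"name": "move_arm", "arguments": {"hand": [0,0,0,0], "travel": [[0,0.025,0],[-0.005,0.05,0],[-0.008,0.08,0],[-0.01,0.08,0]], "spin": [0,0,0,0]}}

```text
time_s: 7.22
tcp_pos: [0.4624, -0.0561, 0.182]
orientation: [0.759, 0.651, 0.001, -0.001]
contact_force: [-0.2, 0.9, -1.7]
finger_gap: 0.134
```

Run:
```python
from h import *
snap('wrist','w7');o=env.get_obs();print(o['tcp_pos'],o['qpos'],o['finger_gap'],R.from_quat(o['orientation']).as_matrix()[:,1])
```

```text
[ 0.46218324 -0.05861888  0.18189777] [-1.18766916 -0.10891262  1.18799844  1.96341554  0.10556321  1.22033899
 -0.19254605] 0.13062649251121541 [ 9.88089170e-01 -1.53882311e-01  1.61744079e-04]
```

View pics/w7.png

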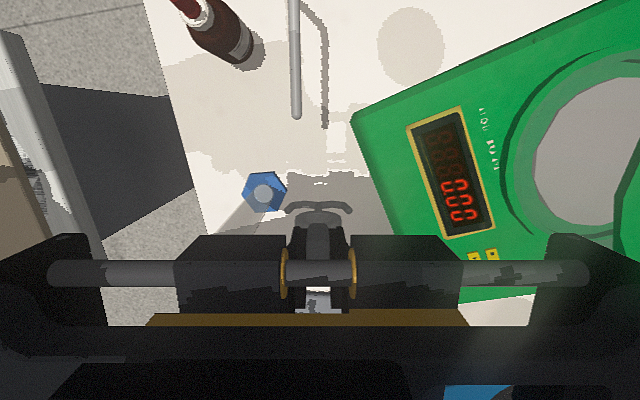

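Run:
```python
from h import *
a=atz('wrist',(296.3,119.5),.12);b=atz('wrist',(293.2,3),.12);print(a,b,np.degrees(np.arctan2((b-a)[0],(b-a)[1])))
# where hook hanger appears: hole centre estimate
print(proj('wrist',[[.46218,-.057,.16],[.46218,-.057,.106]]))
im=cv2.imread('pics/w7.png');cv2.imwrite('pics/w7a.png',cv2.resize(im[90:270,240:400],None,fx=4,fy=3.3,interpolation=cv2.INTER_CUBIC))
o=env.get_obs();print(o['tcp_pos'])
```

```text
[0.45650578 0.01479794 0.12      ] [0.46763053 0.08982413 0.12      ] 8.434261820175289
[[318.76831999 227.25844631]
 [318.55181041 203.96138643]]
[ 0.46218324 -0.05861888  0.18189777]
```

View pics/w7a.png

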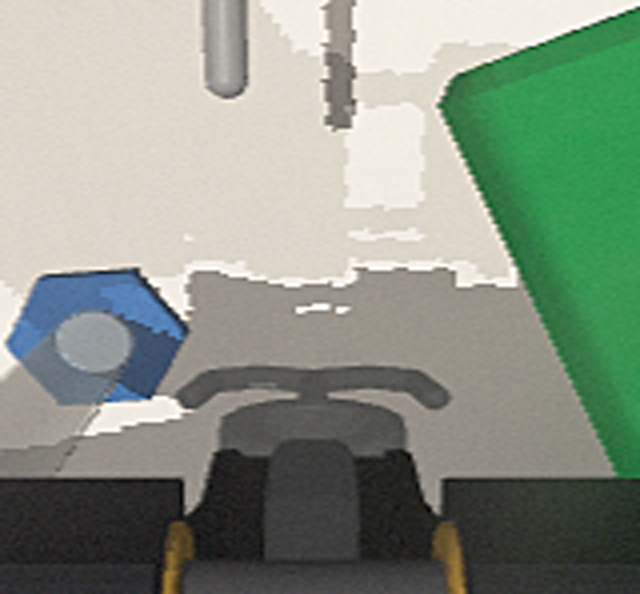

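Request:
{"name": "move_arm", "arguments": {"hand": [0,0,0,0,0], "travel": [[-0.005,0.02,0],[-0.011,0.038,-0.01],[-0.011,0.038,-0.03],[-0.011,0.038,-0.04],[-0.011,0.038,-0.04]], "spin": [0,0,0,0,0]}}

```text
time_s: 7.68
tcp_pos: [0.4504, -0.0242, 0.1402]
orientation: [0.761, 0.648, -0.001, -0.0]
contact_force: [0.7, -0.9, -0.9]
finger_gap: 0.135
```

Run:
```python
from h import *
im=snap('wrist','w8');o=env.get_obs();print(o['tcp_pos'],o['qpos'],o['finger_gap'],R.from_quat(o['orientation']).as_matrix()[:,1])
cv2.imwrite('pics/w8a.png',cv2.resize(im[90:270,240:400,::-1],None,fx=4,fy=3.3,interpolation=cv2.INTER_CUBIC))
a=snap('side','d8')[:,:,::-1];cv2.imwrite('pics/d8a.png',cv2.resize(a[120:270,230:370],None,fx=4,fy=4,interpolation=cv2.INTER_CUBIC))
a=snap('scene','s8')[:,:,::-1];cv2.imwrite('pics/s8a.png',cv2.resize(a[110:260,240:380],None,fx=4,fy=4,interpolation=cv2.INTER_CUBIC))
```

```text
[ 0.45100576 -0.02438538  0.14119408] [-1.21534355 -0.06987787  1.16294969  2.04497155  0.07331706  1.1268315
 -0.24553827] 0.13418571683779545 [ 9.87126974e-01 -1.59935781e-01 -9.39487280e-04]
```

View pics/w8a.png

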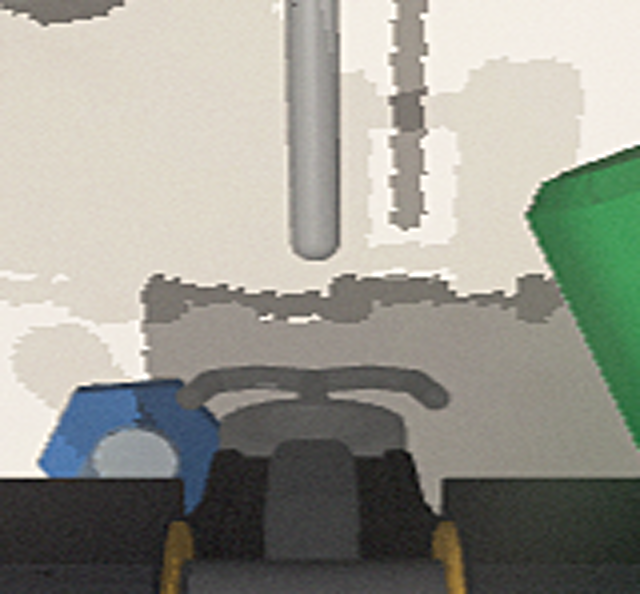

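View pics/d8a.png

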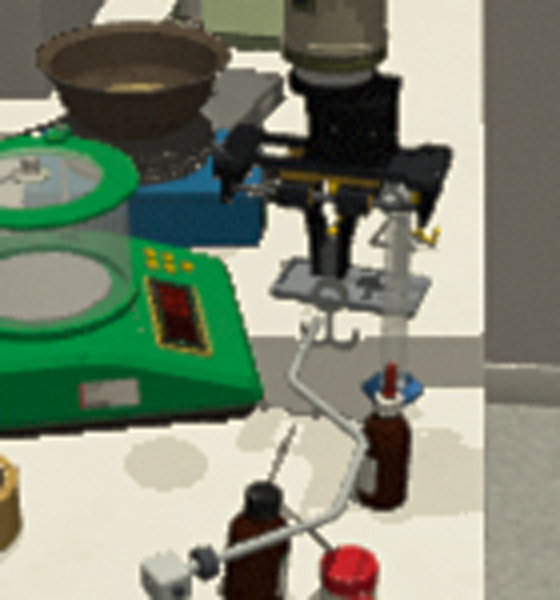

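View pics/s8a.png

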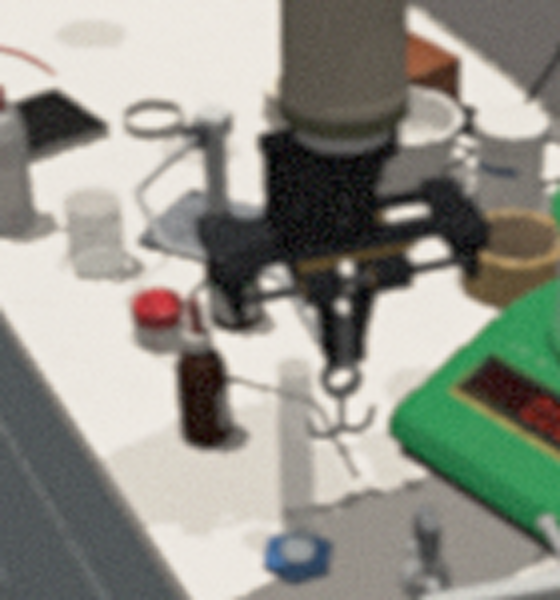

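Run:
```python
from h import *
a=atz('wrist',(319,168.5),.12);b=atz('wrist',(318,90),.12);print(a,b,np.degrees(np.arctan2((b-a)[0],(b-a)[1])))
print(env.get_obs()['tcp_pos'])
```

```text
[0.45832986 0.01740652 0.12      ] [0.46523958 0.06418725 0.12      ] 8.402094575528734
[ 0.45177878 -0.02382122  0.14213824]
```

Request:
{"name": "move_arm", "arguments": {"hand": [0,0,0,0,0], "travel": [[0.0015,0.01,0],[0.003,0.02,0],[0.0045,0.03,0],[0.0065,0.045,0],[0.0065,0.045,0]], "spin": [0.5,0.5,0.5,0.5,0.5]}}

```text
time_s: 8.25
tcp_pos: [0.4581, 0.0265, 0.1416]
orientation: [0.756, 0.654, 0.0, 0.0]
contact_force: [0.6, 0.6, -0.7]
finger_gap: 0.135
```

Run:
```python
from h import *
im=snap('wrist','w9');o=env.get_obs();print(o['tcp_pos'],o['finger_gap'],o['contact_force'])
cv2.imwrite('pics/w9a.png',cv2.resize(im[90:270,240:400,::-1],None,fx=4,fy=3.3,interpolation=cv2.INTER_CUBIC))
```

```text
[0.45787955 0.02471087 0.14147189] 0.13588327107458298 [ 0.104538   -0.37458411 -0.82595177]
```

View pics/w9a.png

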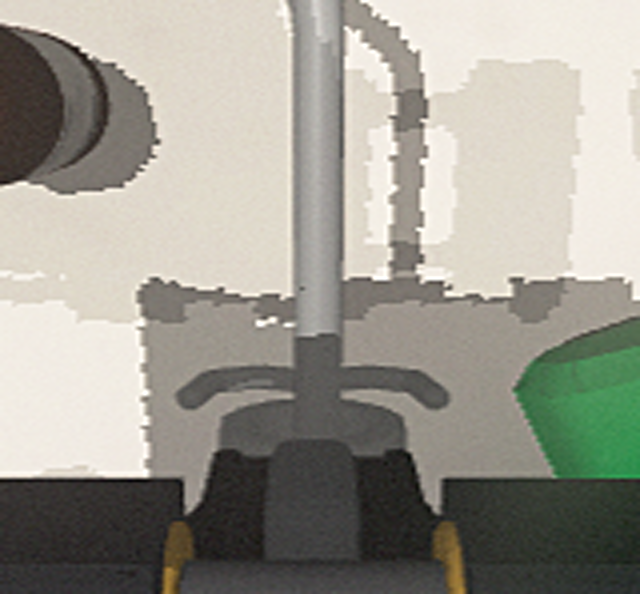

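```bash
cat > path.py <<'E'
from h import *
def rail(tip=(.4582,.0185),yaw=-8.5):
    a=np.radians(yaw);ex=np.array([np.cos(a),np.sin(a)]);ey=np.array([-ex[1],ex[0]])
    own=np.array([[30,-170],[30,-70],[-45,0],[-45,95],[25,165]])/1000
    V=[np.array(tip)+(q-own[0])[0]*ex+(q-own[0])[1]*ey for q in own]
    pts=[];r=.025;cur=V[0]
    for i in (1,2,3):
        u=(V[i]-V[i-1]);u/=np.linalg.norm(u);v=V[i+1]-V[i];v/=np.linalg.norm(v)
        th=np.arctan2(u[0]*v[1]-u[1]*v[0],u@v);t=r*np.tan(abs(th)/2)
        A=V[i]-u*t;n=int(np.ceil(np.linalg.norm(A-cur)/.0005))
        pts+=[cur+(A-cur)*k/n for k in range(n)]
        s=np.sign(th);nrm=s*np.array([-u[1],u[0]]);C=A+r*nrm
        m=int(np.ceil(r*abs(th)/.0005))
        for k in range(m):
            b=s*abs(th)*k/m;rot=np.array([[np.cos(b),-np.sin(b)],[np.sin(b),np.cos(b)]]);pts.append(C+rot@(A-C))
        cur=V[i]+v*t
    n=int(np.linalg.norm(V[4]-cur)/.0005);pts+=[cur+(V[4]-cur)*k/n for k in range(n+1)]
    return np.array(pts),V
def tang(P):
    t=np.gradient(P,axis=0);return np.degrees(np.unwrap(np.arctan2(t[:,1],t[:,0])))-90
E
python3 - <<'E'
from path import *
P,V=rail();print(np.round(V,4));T=tang(P);s=np.r_[0,np.cumsum(np.linalg.norm(np.diff(P,axis=0),axis=1))]
print(s[-1])
for d in np.arange(0,s[-1]+.004,.004):
    i=np.argmin(abs(s-d));print(round(d*1000),(P[i]*1000).round(1),T[i].round(1))
im=cv2.imread('pics/w9.png')
for p in proj('wrist',np.c_[P[::10],np.full(len(P[::10]),.12)]):
    cv2.circle(im,tuple(int(round(x)) for x in p),1,(0,0,255),-1)
cv2.imwrite('pics/w9b.png',im)
for t in(0,1,2): print(env.get_obs()['tcp_pos'])
E
```

```text
[[0.4582 0.0185]
 [0.473  0.1174]
 [0.4092 0.1977]
 [0.4232 0.2917]
 [0.5028 0.3506]]
0.39304778259567125
0 [458.2  18.5] -8.5
4 [458.8  22.4] -8.5
8 [459.4  26.4] -8.5
12 [460.   30.3] -8.5
16 [460.6  34.3] -8.5
20 [461.1  38.2] -8.5
24 [461.7  42.1] -8.5
28 [462.3  46.1] -8.5
32 [462.9  50. ] -8.5
36 [463.5  54. ] -8.5
40 [464.1  57.9] -8.5
44 [464.7  61.8] -8.5
48 [465.3  65.8] -8.5
52 [465.9  69.7] -8.5
56 [466.4  73.7] -8.5
60 [467.   77.6] -8.5
64 [467.7  82. ] -8.5
68 [468.3  86. ] -8.5
72 [468.9  89.9] -8.5
76 [469.5  93.9] -8.5
80 [470.1  97.8] -8.5
84 [470.6 101.7] -8.5
88 [471.2 105.7] -8.5
92 [471.6 109.6] -1.6
96 [471.4 113.6] 7.5
100 [470.6 117.5] 16.7
104 [469.1 121.3] 25.9
108 [467.1 124.7] 35.0
112 [464.7 127.9] 38.5
116 [462.2 131. ] 38.5
120 [459.7 134.1] 38.5
124 [457.2 137.2] 38.5
128 [454.7 140.4] 38.5
132 [452.2 143.5] 38.5
136 [449.8 146.6] 38.5
140 [447.3 149.7] 38.5
144 [444.8 152.9] 38.5
148 [442.3 156. ] 38.5
152 [439.8 159.1] 38.5
156 [437.3 162.2] 38.5
160 [434.9 165.4] 38.5
164 [432.4 168.5] 38.5
168 [429.9 171.6] 38.5
172 [427.4 174.8] 38.5
176 [424.9 
[... 706 characters left out ...]
0 [428.2 294.9] -43.4
304 [431.1 297.5] -52.4
308 [434.3 299.9] -53.5
312 [437.6 302.3] -53.5
316 [440.8 304.7] -53.5
320 [444.  307.1] -53.5
324 [447.2 309.5] -53.5
328 [450.4 311.8] -53.5
332 [453.7 314.2] -53.5
336 [456.9 316.6] -53.5
340 [460.1 319. ] -53.5
344 [463.3 321.4] -53.5
348 [466.5 323.8] -53.5
352 [469.8 326.1] -53.5
356 [473.  328.5] -53.5
360 [476.2 330.9] -53.5
364 [479.4 333.3] -53.5
368 [482.6 335.7] -53.5
372 [485.9 338. ] -53.5
376 [489.1 340.4] -53.5
380 [492.3 342.8] -53.5
384 [495.5 345.2] -53.5
388 [498.7 347.6] -53.5
392 [502. 350.] -53.5
396 [502.8 350.6] -53.5
[0.45787955 0.02471087 0.14147189]
[0.45787955 0.02471087 0.14147189]
[0.45787955 0.02471087 0.14147189]
```

View pics/w9b.png

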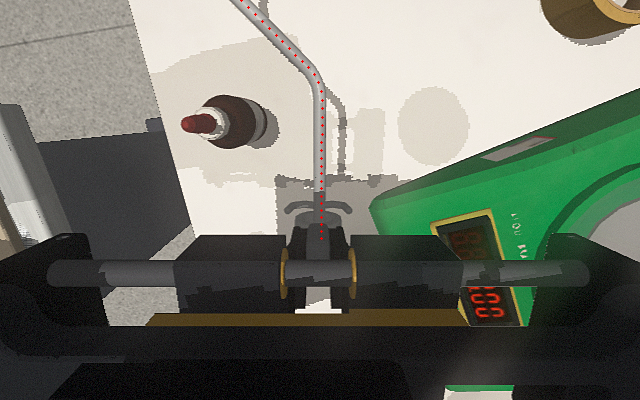

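Request:
{"name": "move_arm", "arguments": {"hand": [0,0,0,0,0,0,0,0], "travel": [[0.002,0.01,0],[0.0035,0.02,0],[0.005,0.03,0],[0.0065,0.04,0],[0.008,0.05,0],[0.0095,0.06,0],[0.011,0.07,0],[0.011,0.07,0]], "spin": [0,0,0,0,0,0,0,0]}}

```text
time_s: 8.97
tcp_pos: [0.4688, 0.0949, 0.1413]
orientation: [0.757, 0.653, -0.0, 0.0]
contact_force: [0.1, 0.9, -0.6]
finger_gap: 0.137
```

```bash
cat > look.py <<'E'
from path import *
import sys
n=sys.argv[1]
im=snap('wrist','w'+n);o=env.get_obs();print(o['tcp_pos'].round(4),o['qpos'].round(2),round(o['finger_gap'],3),o['contact_force'].round(1))
j=R.from_quat(o['orientation']).as_matrix()[:,1];print('jaw yaw',np.degrees(np.arctan2(j[1],j[0])))
P,V=rail();im=im[:,:,::-1].copy()
for p in proj('wrist',np.c_[P[::10],np.full(len(P[::10]),.12)]):
    if -999<p[0]<999 and -999<p[1]<999: cv2.circle(im,tuple(int(round(x)) for x in p),1,(0,0,255),-1)
cv2.imwrite(f'pics/w{n}b.png',im)
cv2.imwrite(f'pics/w{n}a.png',cv2.resize(im[0:270,220:420],None,fx=3,fy=2.2,interpolation=cv2.INTER_CUBIC))
E
python3 look.py 10
```

```text
[0.4687 0.0934 0.1413] [-1.31  0.08  1.08  1.98 -0.08  1.12 -0.34] 0.14 [-0.4 -0.3 -0.8]
jaw yaw -8.46235884691793
```

View pics/w10b.png

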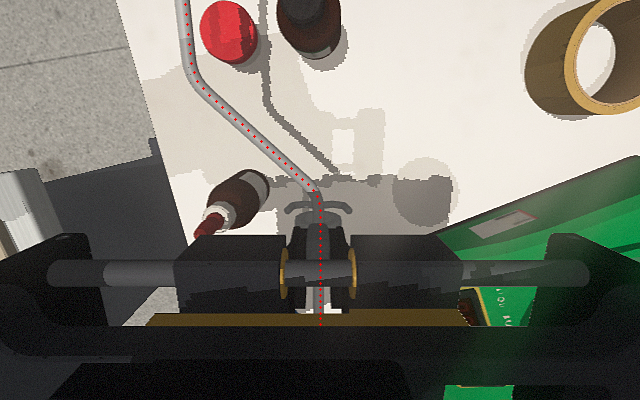

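View pics/w10a.png

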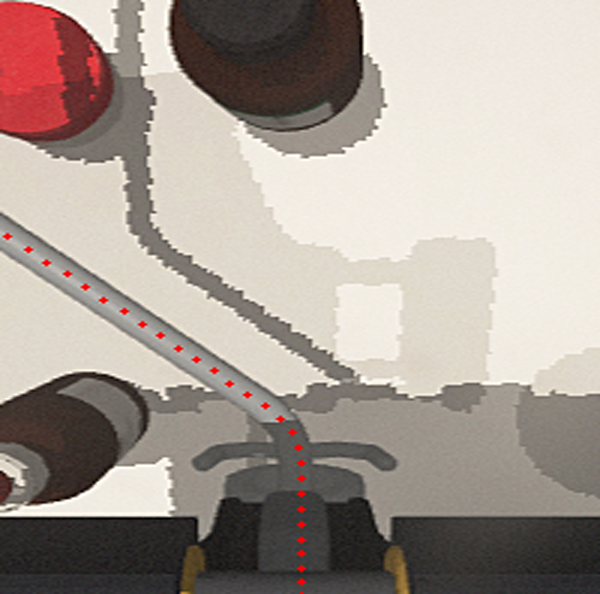

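Request:
{"name": "move_arm", "arguments": {"hand": [0,0,0,0,0,0,0,0], "travel": [[0.001,0.006,0],[0.002,0.01,0],[0.0025,0.0125,0],[0.0025,0.0155,0],[0.002,0.0185,0],[0.0015,0.0215,0],[0.0005,0.0245,0],[-0.001,0.027,0]], "spin": [0,1,5,12,19,26,33,39]}}

```text
time_s: 9.68
tcp_pos: [0.4678, 0.1197, 0.1414]
orientation: [0.494, 0.87, 0.0, 0.0]
contact_force: [0.7, -0.6, -1.1]
finger_gap: 0.133
```

```bash
python3 look.py 11
```

```text
[0.4675 0.1201 0.1414] [-1.27  0.09  0.99  1.97 -0.09  1.12  0.3 ] 0.136 [-0.1  0.4 -0.8]
jaw yaw 31.249265672956017
```

View pics/w11a.png

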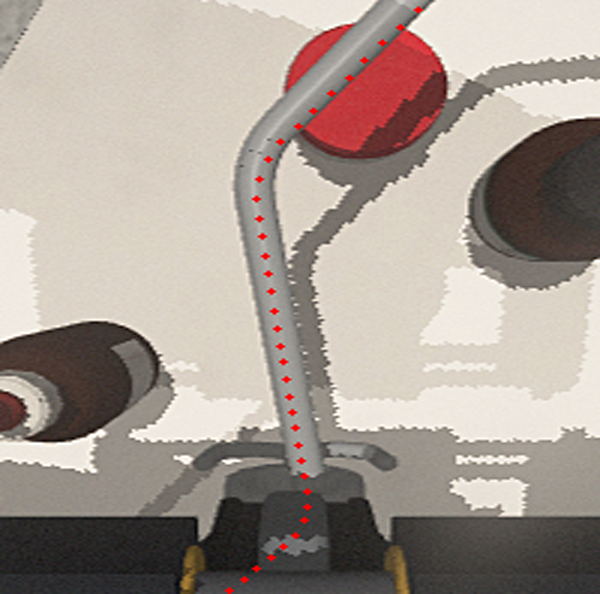

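Request:
{"name": "move_arm", "arguments": {"hand": [0,0,0,0,0,0,0,0], "travel": [[-0.003,0.006,0],[-0.0095,0.014,0],[-0.016,0.022,0],[-0.022,0.03,0],[-0.0285,0.038,0],[-0.035,0.046,0],[-0.041,0.054,0],[-0.045,0.059,0]], "spin": [6,7,7,7,7,7,7,7]}}

```text
time_s: 10.4
tcp_pos: [0.4218, 0.1796, 0.1414]
orientation: [0.444, 0.896, 0.0, -0.0]
contact_force: [-0.5, -0.2, -0.9]
finger_gap: 0.136
```

```bash
python3 look.py 12
```

```text
[0.4213 0.1803 0.1413] [-1.38 -0.    0.89  2.02  0.    1.12  0.16] 0.14 [-0.1  0.8 -0.4]
jaw yaw 37.394547293734945
```

View pics/w12a.png

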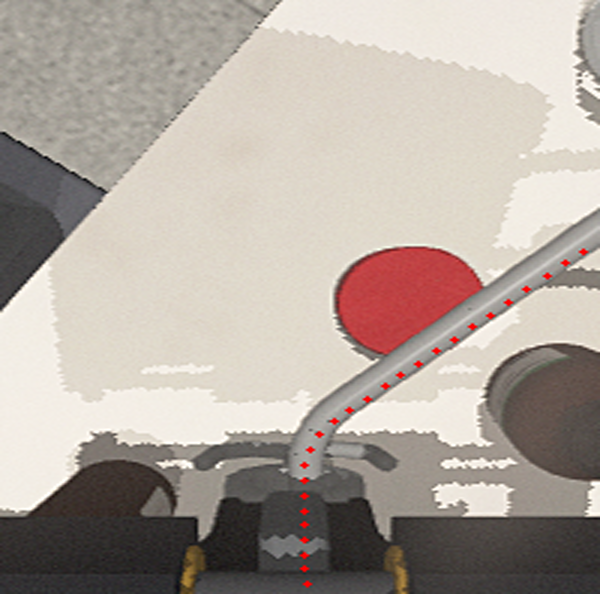

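Request:
{"name": "move_arm", "arguments": {"hand": [0,0,0,0,0,0,0,0], "travel": [[-0.003,0.006,0],[-0.0055,0.009,0],[-0.0075,0.0113,0],[-0.009,0.014,0],[-0.0102,0.0168,0],[-0.0112,0.0195,0],[-0.0117,0.0225,0],[-0.012,0.0255,0]], "spin": [0,-1,-5,-12,-19,-26,-33,-40]}}

```text
time_s: 11.12
tcp_pos: [0.4108, 0.204, 0.1414]
orientation: [0.725, 0.688, 0.0, 0.0]
contact_force: [-0.8, -0.5, -1.1]
finger_gap: 0.13
```

```bash
sed -i 's/tip=(.4582,.0185)/tip=(.457,.0198)/' path.py; python3 look.py 13
```

```text
[0.4107 0.2047 0.1414] [-1.41 -0.    0.86  2.02  0.    1.12 -0.61] 0.13 [-0.6  0.8 -0.6]
jaw yaw -3.522814665373331
```

View pics/w13a.png

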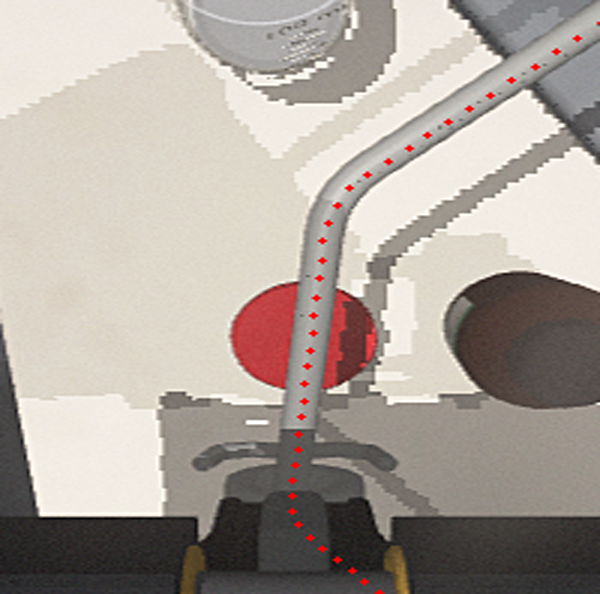

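View pics/w13b.png

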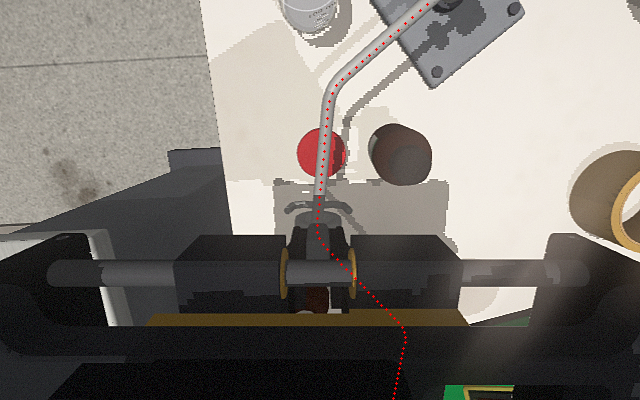

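Request:
{"name": "move_arm", "arguments": {"hand": [0,0,0,0,0,0,0,0], "travel": [[-0.0005,0.006,0],[0,0.0105,0],[0.0012,0.02,0],[0.0027,0.03,0],[0.0042,0.04,0],[0.0057,0.05,0],[0.0072,0.06,0],[0.008,0.067,0]], "spin": [-3,-5,-5,-5,-5,-5,-5,-5]}}

```text
time_s: 11.83
tcp_pos: [0.4187, 0.2725, 0.1413]
orientation: [0.752, 0.66, -0.0, 0.0]
contact_force: [0.7, -0.2, -1.4]
finger_gap: 0.135
```

```bash
python3 look.py 14
```

```text
[0.4186 0.2736 0.1413] [-1.43  0.14  0.83  1.93 -0.11  1.12 -0.69] 0.134 [-0.8  1.2 -1.4]
jaw yaw -7.410516960707034
```

View pics/w14a.png

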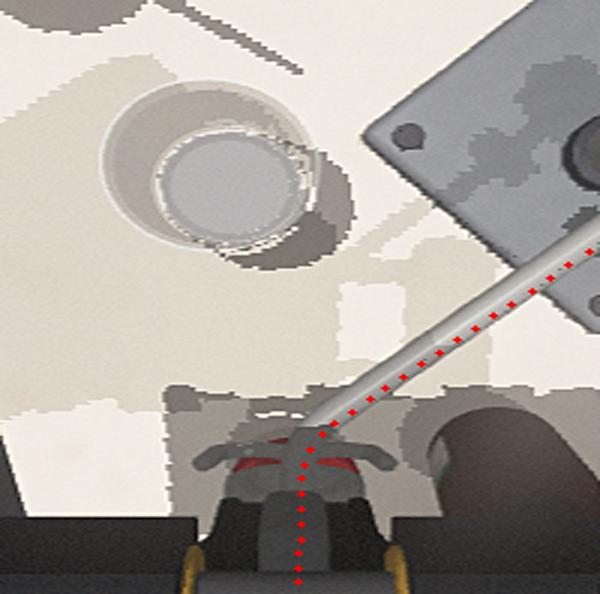

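View pics/w14b.png

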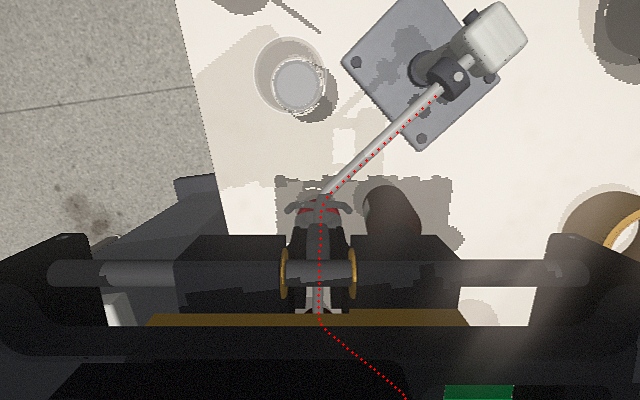

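Request:
{"name": "move_arm", "arguments": {"hand": [0,0,0,0,0,0,0,0], "travel": [[0.0012,0.008,0],[0.0018,0.012,0],[0.0025,0.0145,0],[0.0037,0.0172,0],[0.0052,0.0198,0],[0.0068,0.0222,0],[0.0085,0.0245,0],[0.0103,0.0265,0]], "spin": [0,-4,-11,-18,-25,-31,-38,-44]}}

```text
time_s: 12.55
tcp_pos: [0.4291, 0.2977, 0.1414]
orientation: [0.945, 0.326, 0.0, -0.0]
contact_force: [0.1, 1.4, -0.5]
finger_gap: 0.134
```

```bash
sed -i 's/tip=(.457,.0198)/tip=(.457,.0216)/' path.py; python3 look.py 15
```

```text
[0.4293 0.2981 0.1414] [-1.5   0.23  0.92  1.87 -0.2   1.14 -1.42] 0.131 [ 0.4  0.5 -2. ]
jaw yaw -52.28995255876317
```

View pics/w15a.png

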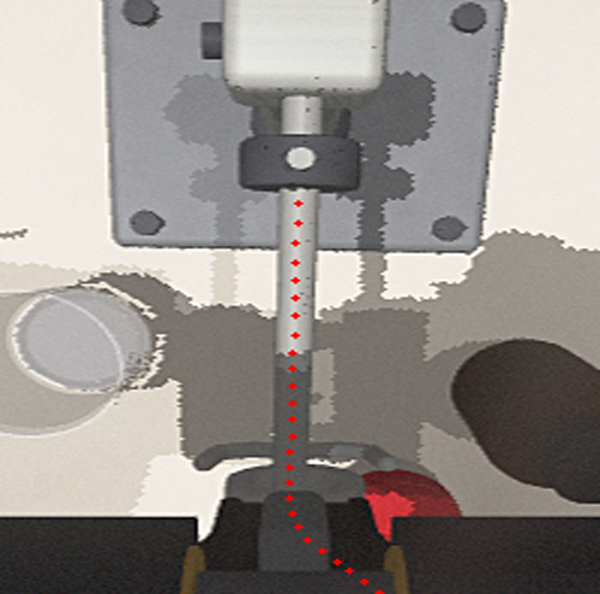

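Run:
```python
from path import *
o=env.get_obs();t=o['tcp_pos'];u=np.array([np.cos(np.radians(36.6)),np.sin(np.radians(36.6))])
print(camera_info('wrist')['origin'],rail()[1][4])
for z in(.132,.12,.112):
    p=atz('wrist',(220+299/3,190/2.2),z);print(z,p,(p-t)[:2]@u)
print('rod',[atz('wrist',(220+x/3,y/2.2),.12) for x,y in((297,200),(291,430))])
```

```text
[0.48765003 0.34359354 0.30291826] [0.50157107 0.35365936]
0.132 [0.50041357 0.35231017 0.132     ] 0.08940634687313818
0.12 [0.50130968 0.35292216 0.12      ] 0.09049064524370538
0.112 [0.5019071  0.35333015 0.112     ] 0.09121351082408351
rod [array([0.49906631, 0.35168335, 0.12      ]), array([0.44731084, 0.3132438 , 0.12      ])]
```

Request:
{"name": "move_arm", "arguments": {"hand": [0,0,0,0,0,0,0,0], "travel": [[0.0075,0.007,0],[0.0155,0.013,0],[0.0235,0.019,0],[0.0315,0.025,0],[0.0395,0.031,0],[0.0475,0.0365,0],[0.0555,0.0425,0],[0.0555,0.0425,0]], "spin": [-1,-1,-1,-1,-1,-1,-1,-1]}}

```text
time_s: 13.27
tcp_pos: [0.4853, 0.3408, 0.1412]
orientation: [0.947, 0.322, 0.0, 0.0]
contact_force: [0.5, 0.1, 0.4]
finger_gap: 0.135
```

```bash
python3 look.py 16;python3 - <<'E'
from h import *
a=snap('side','d16')[:,:,::-1];cv2.imwrite('pics/d16a.png',cv2.resize(a[170:320,220:360],None,fx=4,fy=4,interpolation=cv2.INTER_CUBIC))
E
```

```text
[0.4848 0.3401 0.1411] [-1.37  0.42  0.87  1.69 -0.34  1.19 -1.33] 0.132 [-1.1  0.4 -1.9]
jaw yaw -52.44439873630439
```

View pics/w16a.png

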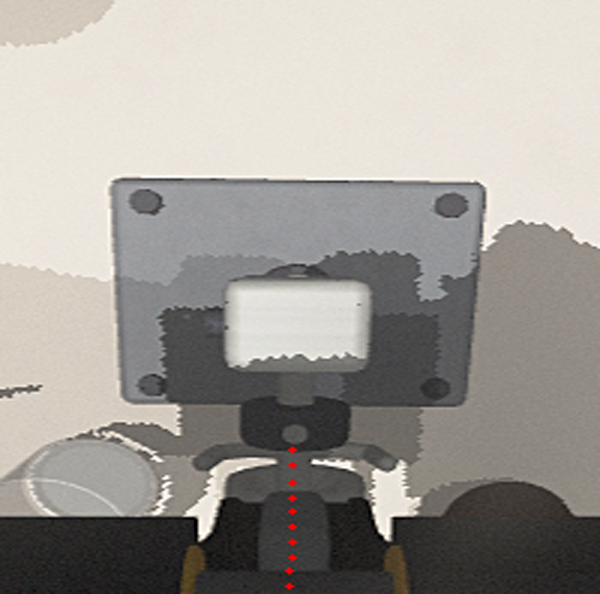

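View pics/d16a.png

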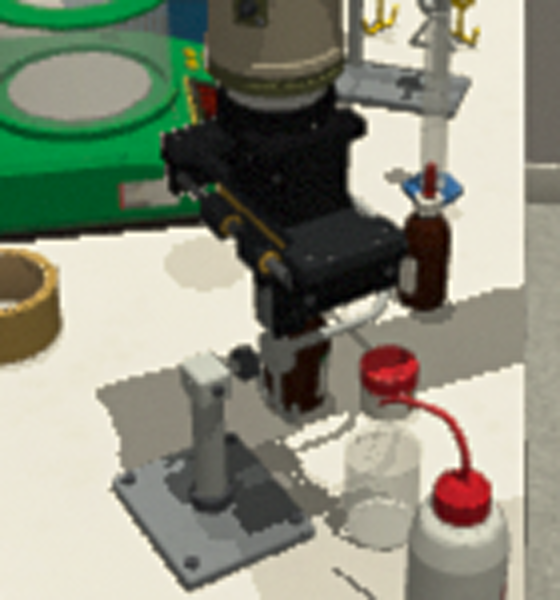

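Run:
```python
from path import *
o=env.get_obs();t=o['tcp_pos'];u=np.array([.803,.596])
for z,y in((.132,446),(.12,450)):
    p=atz('wrist',(220+294/3,y/2.2),z);print(z,p,(p-t)[:2]@u)
# ring near upper face edge
for z in (.136,.13):
  p=atz('wrist',(220+294/3,466/2.2),z);print('ring front top?',z,(p-t)[:2]@u)
```

```text
0.132 [0.50192054 0.3533943  0.132     ] 0.022236872199245528
0.12 [0.4980334  0.35040399 0.12      ] 0.017333275776936916
ring front top? 0.136 0.01769417042739449
ring front top? 0.13 0.015661610349234287
```

Request:
{"name": "move_arm", "arguments": {"hand": [0,0,0,0,0], "travel": [[0.0016,0.0012,0],[0.0032,0.0024,0],[0.0048,0.0036,0],[0.0064,0.0048,0],[0.0064,0.0048,0]], "spin": [0,0,0,0,0]}}

```text
time_s: 13.78
tcp_pos: [0.491, 0.3451, 0.1415]
orientation: [0.947, 0.321, 0.0, -0.0]
contact_force: [0.7, -0.1, -0.7]
finger_gap: 0.137
```

Request:
{"name": "move_arm", "arguments": {"hand": [0,0,0], "travel": [[0.0008,0.0006,0],[0.0016,0.0012,0],[0.0016,0.0012,0]], "spin": [0,0,0]}}

```text
time_s: 14.03
tcp_pos: [0.4925, 0.3461, 0.1414]
orientation: [0.947, 0.321, 0.0, 0.0]
contact_force: [0.7, -0.9, -1.4]
finger_gap: 0.137
```

Request:
{"name": "move_arm", "arguments": {"hand": [0,0,0], "travel": [[0.0008,0.0006,0],[0.0016,0.0012,0],[0.0016,0.0012,0]], "spin": [0,0,0]}}

```text
time_s: 14.28
tcp_pos: [0.4942, 0.3473, 0.1414]
orientation: [0.947, 0.321, 0.0, 0.0]
contact_force: [0.6, 0.3, -1.4]
finger_gap: 0.134
```

Request:
{"name": "move_arm", "arguments": {"hand": [0,0,0], "travel": [[0.0008,0.0006,0],[0.0012,0.0009,0],[0.0012,0.0009,0]], "spin": [0,0,0]}}

```text
time_s: 14.53
tcp_pos: [0.4949, 0.3478, 0.1413]
orientation: [0.947, 0.321, -0.001, 0.0]
contact_force: [-2.9, -2.3, 0.7]
finger_gap: 0.138
```

Request:
{"name": "move_arm", "arguments": {"hand": [0,0,0], "travel": [[0.0008,0.0006,0],[0.0012,0.0009,0],[0.0012,0.0009,0]], "spin": [0,0,0]}}

```text
time_s: 14.78
tcp_pos: [0.4951, 0.3479, 0.141]
orientation: [0.947, 0.321, -0.002, 0.0]
contact_force: [-9.3, -5.2, 5.0]
finger_gap: 0.138
```

```bash
python3 look.py 17; python3 -c "
import cv2;a=cv2.imread('pics/w17.png');cv2.imwrite('pics/w17c.png',cv2.resize(a[140:260,260:380],None,fx=5,fy=5,interpolation=cv2.INTER_CUBIC))"
```

```text
[0.4951 0.3479 0.141 ] [-1.35  0.45  0.86  1.65 -0.36  1.21 -1.32] 0.135 [-8.1 -5.1  4.9]
jaw yaw -52.576875944852276
```

View pics/w17c.png

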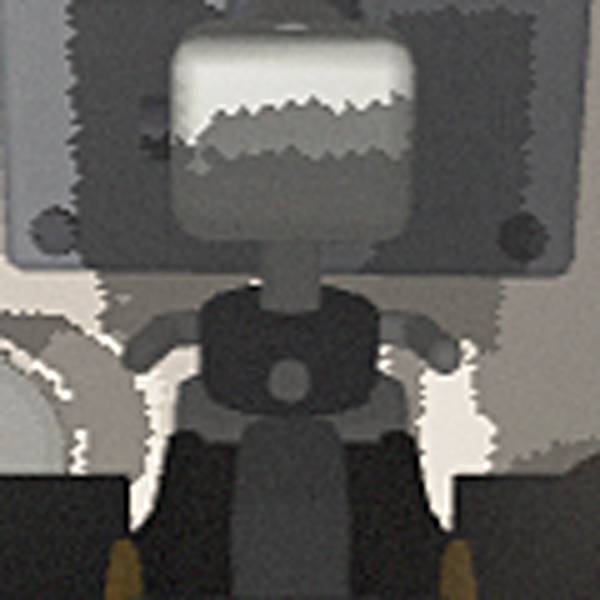

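Request:
{"name": "move_arm", "arguments": {"hand": [0,0,0,0], "travel": [[-0.001,-0.0008,-0.002],[-0.001,-0.0008,-0.004],[-0.001,-0.0008,-0.0055],[-0.001,-0.0008,-0.0055]], "spin": [-0.5,-0.5,-0.5,-0.5]}}

```text
time_s: 15.17
tcp_pos: [0.495, 0.3477, 0.1354]
orientation: [0.948, 0.317, -0.001, 0.0]
contact_force: [-4.0, -3.1, -1.5]
finger_gap: 0.132
```

Request:
{"name": "move_arm", "arguments": {"hand": [0,0,0], "travel": [[-0.0008,-0.0006,0],[-0.0008,-0.0006,-0.001],[-0.0008,-0.0006,-0.001]], "spin": [0,0,0]}}

```text
time_s: 15.42
tcp_pos: [0.4949, 0.3477, 0.1353]
orientation: [0.948, 0.317, 0.0, -0.0]
contact_force: [-2.2, -1.2, 2.3]
finger_gap: 0.134
```

Request:
{"name": "move_arm", "arguments": {"hand": [0.2,0.25,0.35,0.4,0.4,0.4,0.4,0.4], "travel": [[0,0,0],[0,0,0],[0,0,0],[0,0,0],[0,0,0],[0,0,0],[0,0,0],[0,0,0]], "spin": [0,0,0,0,0,0,0,0]}}

```text
time_s: 16.08
tcp_pos: [0.4947, 0.3476, 0.1349]
orientation: [0.948, 0.317, 0.0, 0.0]
contact_force: [-0.1, 0.7, 0.3]
finger_gap: 0.398
```

```bash
python3 look.py 18; python3 -c "
import cv2;a=cv2.imread('pics/w18.png');cv2.imwrite('pics/w18c.png',cv2.resize(a[140:260,260:380],None,fx=5,fy=5,interpolation=cv2.INTER_CUBIC))"
```

```text
[0.4947 0.3476 0.1349] [-1.35  0.46  0.86  1.66 -0.37  1.19 -1.33] 0.405 [-0.9 -0.4  0.7]
jaw yaw -53.0573284926775
```

View pics/w18c.png

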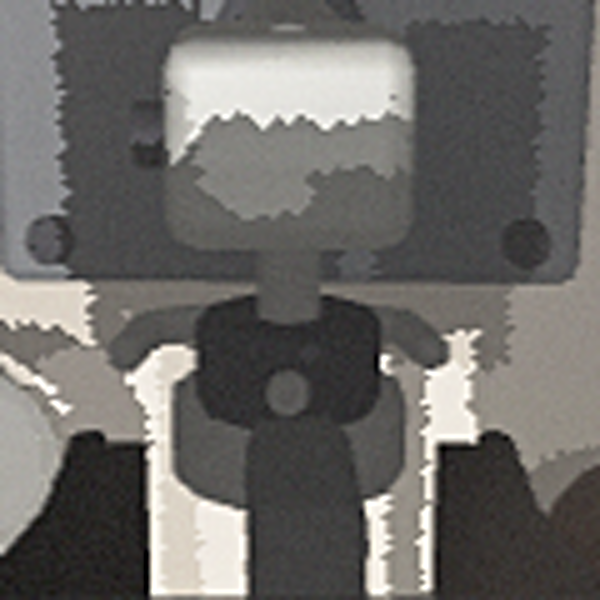

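Released and hanging. Rise clear, then inspect.

Request:
{"name": "move_arm", "arguments": {"hand": [0.4,0.4,0.4,0.4,0.4,0.4], "travel": [[0,0,0.01],[0,0,0.025],[0,0,0.05],[-0.01,-0.01,0.08],[-0.03,-0.03,0.1],[-0.04,-0.05,0.1]], "spin": [0,0,0,0,0,0]}}

```text
time_s: 16.63
tcp_pos: [0.4555, 0.2978, 0.2389]
orientation: [0.948, 0.317, 0.002, -0.001]
contact_force: [0.7, 0.1, 0.8]
finger_gap: 0.4
```

```bash
python3 look.py 19;python3 - <<'E'
from h import *
a=snap('side','d19')[:,:,::-1];cv2.imwrite('pics/d19a.png',cv2.resize(a[140:340,210:370],None,fx=3.6,fy=3,interpolation=cv2.INTER_CUBIC))
a=cv2.imread('pics/w19.png');cv2.imwrite('pics/w19c.png',cv2.resize(a[0:250,220:480],None,fx=3,fy=2.4,interpolation=cv2.INTER_CUBIC))
E
```

```text
[0.4549 0.2929 0.2374] [-1.5   0.18  0.96  1.7  -0.15  1.33 -1.44] 0.401 [ 3.8 -3.1 -0.5]
jaw yaw -53.29695733502786
```

View pics/w19c.png

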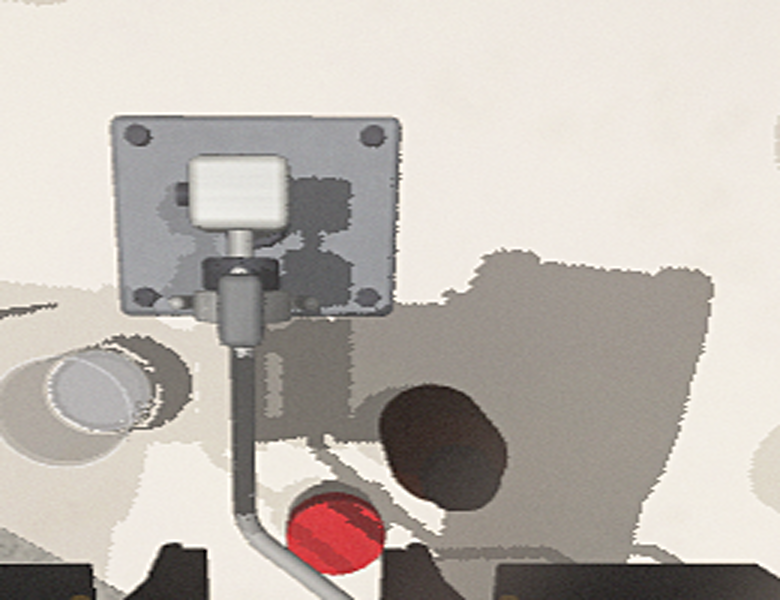

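View pics/d19a.png

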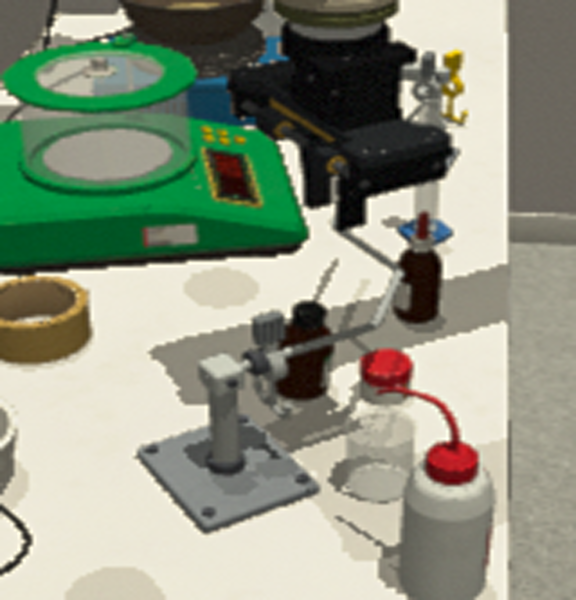

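Request:
{"name": "move_arm", "arguments": {"hand": [0.4,0.4,0.4,0.4,0.4,0.4], "travel": [[0,0,0],[0,0,0],[0,0,0],[0,0,0],[0,0,0],[0,0,0]], "spin": [0,0,0,0,0,0]}}

```text
time_s: 17.23
tcp_pos: [0.4548, 0.2977, 0.2346]
orientation: [0.948, 0.317, -0.0, 0.0]
contact_force: [0.1, -0.1, 0.3]
finger_gap: 0.397
```

Run:
```python
from path import *
im=snap('wrist','w20')
o=env.get_obs();print(o['tcp_pos'],o['contact_force'])
for l in('hook_hanger_hole','amber_bottle','beaker','small_jar'):
    for c in('side','scene'):
        im2=get_image(c);d=models.outline_of(c,l)
        if d: print(l,c,round(d[0]['p'],2),np.round(d[0]['rect']))
print(env.sign_off())
```

```text
[0.45479464 0.29762259 0.23468985] [ 0.08554348 -0.04335286  0.59535085]
hook_hanger_hole side 0.64 [282. 243. 291. 275.]
hook_hanger_hole scene 0.57 [400. 289. 406. 322.]
amber_bottle side 0.9 [284. 241. 299. 273.]
amber_bottle scene 0.87 [291. 165. 306. 193.]
beaker side 0.72 [309. 276. 325. 308.]
beaker scene 0.82 [255. 156. 272. 179.]
small_jar side 0.71 [310. 260. 324. 271.]
small_jar scene 0.74 [271. 183. 286. 197.]
the job is handed in; nothing more can be done
None
```

The grey hanger with the double-pronged hook now hangs on the rail's last leg, against the stop collar. I took it off its peg, threaded it over the tip and slid it round all three corners. Then I let go, backed the gripper clear and signed off at about 17.5 s; the hand-in gives no verdict.

**Contact with the stop:** at the end of the slide the force along the rod rose to about 10 N as the ring met the collar. I lowered the hanger onto the rod and eased off that push before opening.

**Last pictures:** the ring sits up against the collar, in line with the rod and upright. I judged this by eye and did not measure the final gap or tilt.

**Bystanders:** the amber bottle, beaker and small jar are within about 4 pixels of their first outlines, and no unexpected forces showed on the way. I did not re-measure the dropper, cylinder or wash bottle, or the other hanger, but nothing in the last pictures looked moved.

**One disagreement:** in the scene camera the network's hooked-hanger match was one of the yellow look-alikes. The side camera placed it at the stop.

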